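# Chuck a headrest guide sleeve with the slim ring

### The arm

A 6-joint arm with a two-finger parallel gripper is mounted at the origin on the work surface. World frame = base frame: x ahead of the robot, y to its left, z up, the work surface at z = 0. Lengths are in mm, angles in rad, forces in N, time in s.
With the tool pointing down it reaches from about 350 to 875 mm from the base axis. Payload 15.5 kg.
Tool frame: the origin (TCP) lies midway between the tips of the shut fingers; the grasp point (between the pads) lies r.tcp_to_grasp behind it (r.tcp_to_grasp is the distance from the TCP to the grasp point, in mm); z points along the fingers, y is the direction in which the jaws open and shut (so a half turn about z gives the same grasp; the last joint's range is limited). The gripper opens to 85 mm and grips with 20 to 120 N. Pads are 22 mm wide; open, the fingers measure 114 mm over their backs; the gripper's body (76 mm by 85 mm) begins 54 mm behind the grasp point. The pads swing forward as they close: fully open they stand 13 mm farther back than shut.
Start: joints at [-1.431, 0.494, 1.345, -0, 1.302, -0.096], TCP at [145.406, -607.851, 197.577] pointing down, gripper open.
Joint ranges: [-2.91, 2.91], [-0.82, 2.16], [0.22, 2.67], [-1.22, 4.37], [0.12, 2.79], [-3.08, 3.08]. Speed limits (rad/s): [1.89, 1.89, 2.57, 3.01, 3.01, 3.01].

### API

Orientations are given as a unit quaternion [w, x, y, z].
In Python, from cell import r gives the robot as it stands. The module is installed in compiled form; this text tells all that it offers.
- The arm moves only by the tool apply_moves, never from a script. Its argument "targets" is a list of rows, each a list of 7 numbers: the shift along the world's x, y, z in m, then the turn, a rotation vector about the world's x, y, z in degrees, then the gripper command: -1 is shut, 1 is fully open, values between are in proportion. A call has 1 to 10 rows; each row shifts and turns the commanded pose from where the row before left it; what a row does not reach is not made up. A row lasts 1/8 s, in which the tool goes at most 62.5 mm and 10.7 degrees, less where a joint would pass 70% of its speed; a pose out of reach is approached as far as the arm can. A call with a gripper value outside its range is refused whole. The fingers move at their own pace and stop on an object; the grip force is fixed at half the most. Time passes only in rows, so rows that do not move let the fingers close. It gives the time, the measured TCP pose, the force and the opening at its end, in the units of the state.
- r.get_state(): the state, without advancing time (a new reading comes with each control period).
- r.get_image(name): name is "side" or "top" or "wrist"; returns a dict with "color" (480x640x3 uint8, red, green, blue), "range_z" (480x640 float32, mm along the optical axis (not along the pixel's ray), 0 where there is no reading), "camera_matrix" (3x3 intrinsics, pixels), "T" (4x4, takes a point from camera to world coordinates). Camera axes: x right, y up, looking along -z (the intrinsics and any distortion apply to the point x, -y, -z); pixel columns grow to the right and rows downward; lengths in mm; the calibration is good to about 2 mm. The wrist camera is an equidistant fisheye: a pixel r from the principal point sees the ray r / f radians off the axis. A picture is of the moment at which its call begins.
- r.job_done(): hands the job in, once; it reports no verdict.
The state is a dict: "clock": time; "joints": joint angles; "joint_vel": joint speeds; "tau": joint torques, N m; "eef_pos": TCP position; "eef_rot": TCP orientation; "force": force on the tool from outside, world axes, zero at the start; "wrist_torque": the same for the moment, N m; "opening": finger opening in mm.
Only numpy, scipy, OpenCV 4.12 (cv2) and the standard library are available. Lean on these libraries where they do the work, as an engineer would, in place of code of your own. Each camera call takes 0.05 s, during which the arm holds its last target.

### The job

Stand the blue headrest guide sleeve upright between the two jaws on top of the ring chuck, flats to the jaws, and let go of it. Then turn only the slim orange ring clockwise (seen from above) until the jaws hold the sleeve with about 16 N (at least 10, and at no time more than 22 N, or the plastic is crushed), and let go of the ring. Never let the gripper touch the fixed grey ring below or the fixed silver ring above the orange one, and leave the other things on the bench where they are.

Things in the scene. Friction and masses are not known exactly. Their poses are not given: they have to be found in the camera images.
- chuck: Ring chuck bolted to the bench, upright, axis vertical. Origin: on its axis at bench height. Its x axis is the direction in which the moving jaw closes, its z is up. Blue foot plate 120 x 120 x 12 mm with four bolt heads 5 mm high; total height 72 mm.
- lower_ring: Fixed grey ring (part of the chuck) under the orange ring: 68 mm diameter, top face 39.5 mm above the bench. Same origin and axes as the chuck. Must not be touched by the gripper.
- upper_ring: Fixed silver ring (part of the chuck) above the orange ring: 46 mm diameter, from 54.5 to 60 mm above the bench; its flat top is the floor on which the sleeve stands. Same origin and axes as the chuck. Must not be touched by the gripper.
- back_jaw: Fixed dark steel jaw on the silver ring, 7 x 18 mm, from 60 to 72 mm above the bench; frame as the chuck's. Its gripping face lies at x = +14 mm there and looks to -x. The moving bright steel jaw opposite (5 mm thick in x, 14 mm wide, top at 72 mm) is not measured: its face starts between x = -20 and -11 mm in the chuck's frame.
- ring_mid (a point): Centre of the slim orange ring, on the chuck's axis at half its height, 47 mm above the bench. The ribbed round ring is 56 mm in diameter and 13 mm high; it stands out 5 mm beyond the silver ring and ends 6 mm short of the grey ring's rim. Grip it across its diameter, in any direction, from above; 30 to 40 N turns it without slip. Its angle is not measured and its start varies.
- ring_top (a point): Centre of the orange ring's upper edge, on the axis, 53.5 mm above the bench. Turning the ring clockwise seen from above drives the moving jaw 16 mm per rad towards +x of the chuck. It turns at least 1.0 rad before its end stop; expect 0.65 to 1.3 rad for the job: one grasp can do it. It drags with 0.40 N m and stays where it is left.
- ring_low (a point): Centre of the orange ring's lower edge, on the axis, 40.5 mm above the bench. The moving jaw first pushes the sleeve to the back jaw with almost no force, then pinches it through a spring of 4 N/mm: from there the clamping force grows by about 64 N per rad of ring, and each newton adds 0.016 N m to the moment felt (0.26 N m more at 16 N). Judge by this rise over the free-running level: when the hand stops, the drag may read either way.
- seat (a point): Point on the silver ring's top, 60 mm above the bench, at x = +5 mm, y = 0 in the chuck's frame, axes as the chuck's: where the sleeve's origin lies when it is held against the back jaw. With the jaws open, set the sleeve down about 3 to 4 mm from it towards -x.
- sleeve: Blue plastic guide sleeve, standing on the grey mat (4 mm thick) at the start, 30 g or so. Origin: centre of its underside; z up. Foot block 18 mm (its x) x 24 mm (its y) x 14 mm high, with a round neck of 16 mm diameter on it up to 26 mm. The jaws take the 18 mm way (sleeve x along chuck x, either way round), and leave the 24 mm sides free for fingers.
- spare: White spare sleeve of the same shape, also standing on the grey mat. Leave it.
- can: Upright grey and black can, 60 mm diameter, 170 mm high, origin under its centre. Leave it.
- glue: White glue bottle with red cap, 38 mm diameter, 110 mm high, origin under its centre. Leave it.
- glue2: Blue glue bottle with red cap, 38 mm diameter, 110 mm high, origin under its centre. Leave it.
- tape: Roll of brown tape lying flat, 90 mm diameter, 25 mm high, origin under its centre. Leave it.
- driver: Yellow-handled screwdriver lying on the bench along its x. Leave it.
- spanner: Steel spanner lying on the bench along its x. Leave it.
Mind the look-alikes: they are no part of the job. What is meant by the chuck is not pink or turquoise, and is the smaller of those in its own colour.

How it is judged (in metres and radians):
On the way, in this order (a step that is already met when the one before it is completed fails the run):
1. the blue sleeve stands upright between the open jaws, flats to the jaws, and is let go (z of sleeve in the frame of seat between -0.0015 and 0.003 m and x of sleeve in the frame of seat between -0.017 and 0.004 m and y of sleeve in the frame of seat between -0.006 and 0.006 m and angle between the x axis of sleeve and the x axis of chuck, either way round below 0.12 rad and contact force between the fingers and sleeve below 0.2 N and linear speed of sleeve below 0.02 m/s and contact force between back_jaw and sleeve below 8 N), for 0.2 s.
2. with the ring turned, the jaws hold the sleeve with 10 to 22 N (contact force between back_jaw and sleeve between 10 and 22 N), for 0.2 s.
At the end, for the whole second after the job is handed in: The blue sleeve stands upright (within 0.1 rad) on the silver ring, within 3 mm of the seat along the jaws' travel and 6 mm across, flats to the jaws within 0.12 rad, at rest, held between the jaws with 10 to 22 N, both sleeve and ring let go (all of step 2 and z of sleeve in the frame of seat between -0.0015 and 0.003 m and x of sleeve in the frame of seat between -0.003 and 0.003 m and y of sleeve in the frame of seat between -0.006 and 0.006 m and angle between the x axis of sleeve and the x axis of chuck, either way round below 0.12 rad and angle between sleeve's own z axis and vertical below 0.1 rad and contact force between the fingers and sleeve below 0.2 N and linear speed of sleeve below 0.02 m/s); the robot touches nothing.
It fails at once if the sleeve is pressed against the back jaw with more than 22 N (contact force between back_jaw and sleeve above 22 N).
It fails at once if the gripper touches a fixed ring above or below the orange one (over 1 N) (contact force between any of the fingers, the arm and lower_ring above 1 N or contact force between any of the fingers, the arm and upper_ring above 1 N).
It fails at once if another thing on the bench is moved by more than 20 mm (distance of any of spare, can, glue, glue2, tape, driver, spanner from where it was at the start of the episode above 0.02 m).
It also fails if it takes over 64 s, if anything falls off the work surface, if the arm or the gripper's body presses on something with over 40 N, if the wrist force passes 120 N, or if a joint passes its speed limit or range.

## Working session

There is one attempt and no reset: what is moved stays moved. The work goes in short steps, Python scripts to look and compute and a tool call to move; the robot and the scene stay as the last step left them, time stands still between calls to the robot, and variables do not carry over. Pictures are saved under pics/ and viewed, and the job is handed in when it is done.

Besides the shell and the picture viewer there is one more tool, called after ">>>" as name([rows], argument=value, ...), one row to a line, values as JSON. apply_moves: Moves the arm, as the interface text tells. Its arguments: {"type":"object","properties":{"targets":{"type":"array","items":{"type":"array","items":{"type":"number"}}}},"required":["targets"]}

```bash
mkdir -p pics; cat > h.py <<'E'
import numpy as np, cv2
from cell import r
def grab(n):
    im=r.get_image(n); return im
def save(im,name):
    cv2.imwrite('pics/'+name+'.png',im['color'][:,:,::-1])
E
python3 - <<'E'
from h import *
import pickle
print(r.get_state(), r.tcp_to_grasp)
for n in ['side','top','wrist']:
    im=grab(n); save(im,n+'0'); pickle.dump(im,open(n+'0.pkl','wb'))
    print(n,im['camera_matrix'],im['T'], [k for k in im])
E
```

```text
{'clock': 0.0, 'joints': array([-1.43146248e+00,  4.94206745e-01,  1.34613070e+00, -5.96902847e-06,
        1.30249342e+00, -9.55202032e-02]), 'joint_vel': array([-0.00040531, -0.00113843,  0.00010493, -0.00041051,  0.00016927,
       -0.00014943]), 'tau': array([ 1.12034188e-03, -8.82164454e+01, -3.83874929e+01,  2.80013793e-06,
        1.01959251e-02,  5.42994343e-06]), 'eef_pos': array([ 145.37113014, -607.44765993,  196.98577475]), 'eef_rot': array([-6.18890591e-04,  9.93113083e-01,  1.17158105e-01, -1.64380291e-05]), 'force': array([ 0.24976029,  0.74552762, -0.19985346]), 'wrist_torque': array([0.02558693, 0.01177532, 0.00994511]), 'opening': 85.2877670838515} 18.700000000000003
side [[552.82796058   0.         324.6775638 ]
 [  0.         552.82796058 235.12289209]
 [  0.           0.           1.        ]] [[-8.45921391e-01  3.80587976e-01 -3.73590409e-01  3.62396681e+01]
 [-5.33121226e-01 -6.21988129e-01  5.73508959e-01  8.81733216e+02]
 [-1.40981855e-02  6.84312473e-01  7.29052591e-01  1.04690245e+03]
 [ 0.00000000e+00  0.00000000e+00  0.00000000e+00  1.00000000e+00]] ['col
[... 225 characters left out ...]
52057e+02]
 [-9.99983103e-01  2.97235380e-03 -4.99586477e-03  6.67141350e+01]
 [-4.79122186e-03  6.52723893e-02  9.97855981e-01  1.75207845e+03]
 [ 0.00000000e+00  0.00000000e+00  0.00000000e+00  1.00000000e+00]] ['color', 'range_z', 'camera_matrix', 'T']
wrist [[371.64829954   0.         323.42601799]
 [  0.         371.64829954 234.37817492]
 [  0.           0.           1.        ]] [[ 2.32049166e-01  9.19640254e-01  3.16883241e-01  2.27060277e+02]
 [-9.72703698e-01  2.19670572e-01  7.47820611e-02 -5.87706217e+02]
 [-8.37329043e-04 -3.25586615e-01  9.45511848e-01  3.73257014e+02]
 [ 0.00000000e+00  0.00000000e+00  0.00000000e+00  1.00000000e+00]] ['color', 'range_z', 'camera_matrix', 'T']
```

View pics/top0.png

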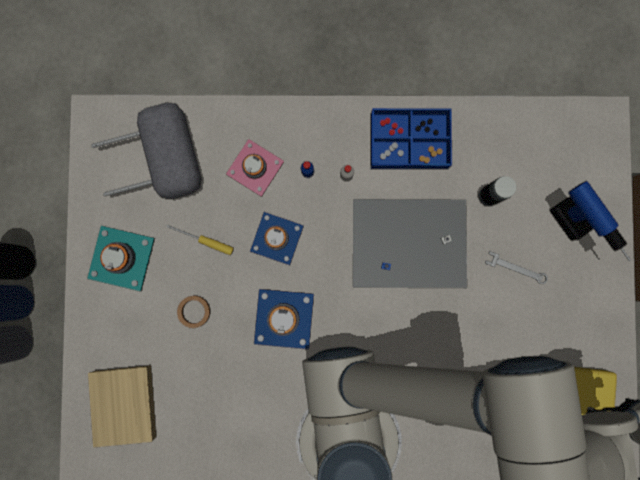

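View pics/side0.png

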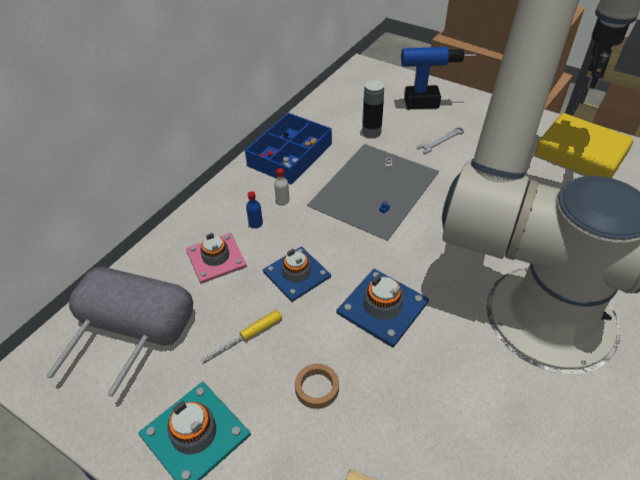

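View pics/wrist0.png

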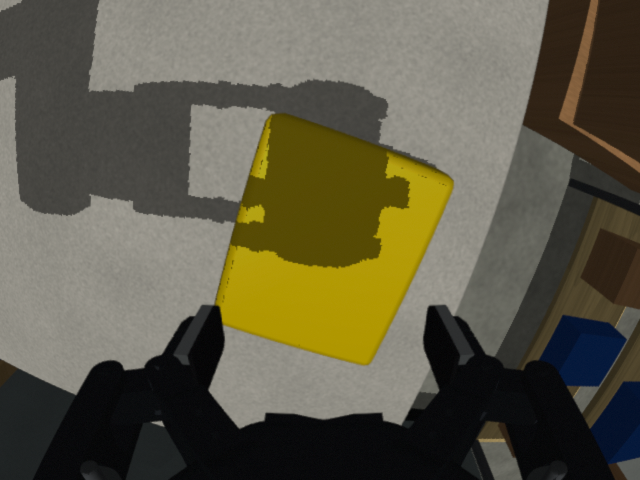

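The top view shows two blue chucks. The one at (276,237) is the smaller, so it is the target. The blue sleeve is at (386,266) on the mat and the white spare at (447,239).

```bash
cat >> h.py <<'E'
def ray(im,u,v,fish=False):
    K=im['camera_matrix'];T=im['T']
    x=(u-K[0,2])/K[0,0]; y=(v-K[1,2])/K[1,1]
    if fish:
        th=np.hypot(x,y); s=np.sin(th)/max(th,1e-9); d=np.array([x*s,-y*s,-np.cos(th)])
    else: d=np.array([x,-y,-1.])
    return T[:3,3],T[:3,:3]@d
def onz(im,u,v,z,fish=False):
    o,d=ray(im,u,v,fish); return o+d*(z-o[2])/d[2]
def proj(im,p,fish=False):
    K=im['camera_matrix'];T=im['T']
    c=T[:3,:3].T@(np.asarray(p,float)-T[:3,3]); c=np.array([c[0],-c[1],-c[2]])
    if fish:
        rr=np.hypot(c[0],c[1]); th=np.arctan2(rr,c[2]); q=c[:2]/max(rr,1e-9)*th
    else: q=c[:2]/c[2]
    return q*K[0,0]+K[:2,2]
E
python3 - <<'E'
from h import *
import pickle
im=pickle.load(open('top0.pkl','rb'))
c=im['color']; hsv=cv2.cvtColor(c,cv2.COLOR_RGB2HSV)
m=cv2.inRange(hsv,(105,120,50),(125,255,255))
n,l,s,ce=cv2.connectedComponentsWithStats(m)
for i in range(1,n):
    if s[i,4]<20: continue
    cn=cv2.findContours((l==i).astype(np.uint8),0,2)[0][0]
    (u,v),wh,a=cv2.minAreaRect(cn)
    z=12 if s[i,4]>500 else 18
    b=cv2.boxPoints(((u,v),wh,a))
    P=[onz(im,*q,z)[:2] for q in b]
    e=P[1]-P[0]; 
    print(s[i],(u,v),wh,a,'world',np.round(onz(im,u,v,z),1), 'edge ang',np.degrees(np.arctan2(e[1],e[0])))
a=cv2.resize(c[205:270,240:310],None,fx=8,fy=8,interpolation=cv2.INTER_CUBIC)
cv2.imwrite('pics/chz.png',a[:,:,::-1])
b=cv2.resize(c[225:285,370:470],None,fx=7,fy=7,interpolation=cv2.INTER_CUBIC)
cv2.imwrite('pics/slz.png',b[:,:,::-1])
im=pickle.load(open('side0.pkl','rb'));c=im['color']
a=cv2.resize(c[235:305,255:335],None,fx=8,fy=8,interpolation=cv2.INTER_CUBIC)
cv2.imwrite('pics/chs.png',a[:,:,::-1])
E
```

```text
[ 371  109   81   58 3397] (411.0, 137.5) (57.0, 80.0) 90.0 world [ 849.1 -176.9   12. ] edge ang -89.89139952582227
[301 164  12  11  73] (306.756103515625, 169.3048858642578) (9.6075439453125, 11.374448776245117) 83.6598129272461 world [756.3 117.4  18. ] edge ang -83.4563987884685
[ 571  182   47   54 1161] (593.7448120117188, 209.18014526367188) (56.8994140625, 21.28922462463379) 54.782405853271484 world [ 646.4 -687.6   12. ] edge ang -54.84890091972585
[ 251  213   52   51 1063] (276.4261474609375, 238.16419982910156) (41.205223083496094, 40.84663391113281) 19.025606155395508 world [562.3 201.6  12. ] edge ang -18.434518657279813
[382 263   9   7  35] (385.77032470703125, 265.87835693359375) (8.055550575256348, 5.425166606903076) 9.462322235107422 world [ 485.4 -103.7   18. ] edge ang -9.61941660789475
[ 255  290   58   58 1906] (283.54510498046875, 318.5041198730469) (54.04983901977539, 54.50251770019531) 5.194429397583008 world [338.5 180.1  12. ] edge ang -4.648429995234425
```

View pics/chz.png

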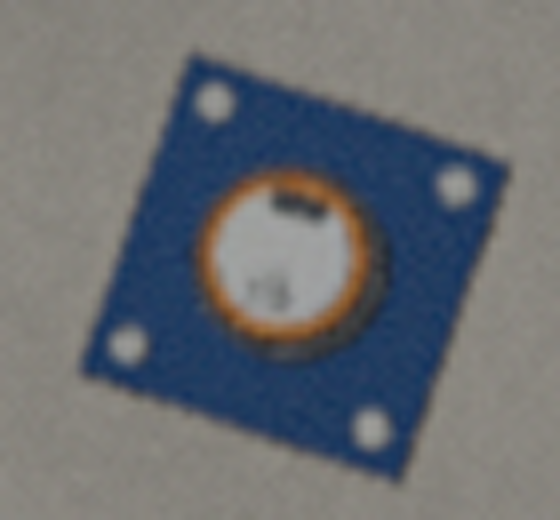

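View pics/chs.png

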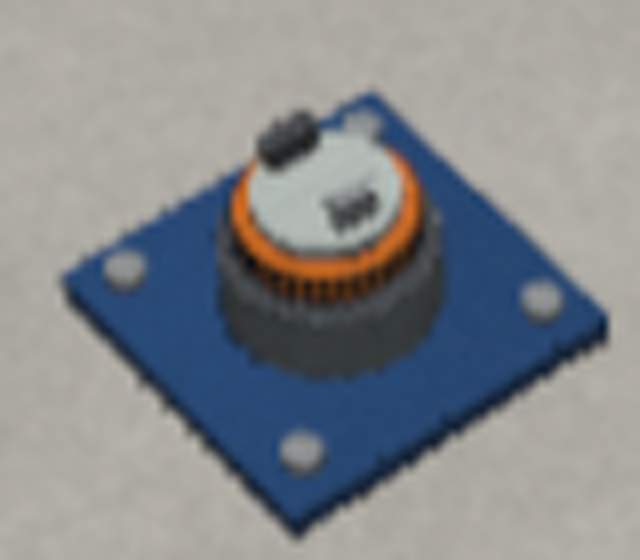

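View pics/slz.png

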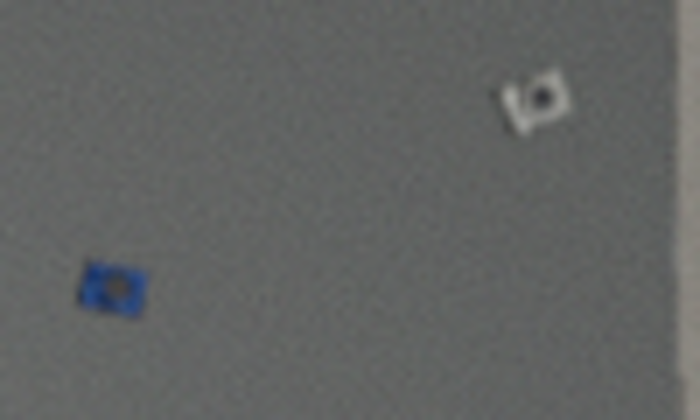

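The dark jaw is towards image-up, so the chuck's x axis is at about -18.4°. The sleeve's x axis is at about -9.5°. I'll move above the sleeve first and refine there with the wrist camera.

>>> apply_moves([
  [0.0227,0.0336,0,0,0,10.4,1],
  [0.0227,0.0336,0,0,0,10.4,1],
  [0.0227,0.0336,0,0,0,10.4,1],
  [0.0227,0.0336,0,0,0,10.4,1],
  [0.0227,0.0336,0,0,0,10.4,1],
  [0.0227,0.0336,0,0,0,10.4,1],
  [0.0227,0.0336,0,0,0,10.4,1],
  [0.0227,0.0336,0,0,0,10.4,1],
  [0.0227,0.0336,0,0,0,10.4,0.5],
  [0.0227,0.0336,0,0,0,10.4,0],
])

```text
clock: 1.4
eef_pos: [373.0, -270.7, 197.6]
eef_rot: [-0.0, 0.517, 0.856, -0.0]
force: [0.2, 0.4, -0.2]
opening: 51.8
```

>>> apply_moves([
  [0.0227,0.0336,0,0,0,10.4,-0.2],
  [0.0227,0.0336,0,0,0,10.4,-0.2],
  [0.0227,0.0336,0,0,0,10.4,-0.2],
  [0.0227,0.0336,0,0,0,10.4,-0.2],
  [0.0227,0.0336,0,0,0,10.4,-0.2],
  [0,0,0,0,0,0,-0.2],
  [0,0,0,0,0,0,-0.2],
])

```text
clock: 2.28
eef_pos: [485.6, -104.0, 197.4]
eef_rot: [-0.0, 0.093, 0.996, -0.0]
force: [0.0, -0.4, -0.3]
opening: 34.5
```

```bash
python3 - <<'E'
from h import *
import pickle
s=r.get_state(); print(s)
im=grab('wrist'); save(im,'w1'); pickle.dump(im,open('w1.pkl','wb'))
E
```

```text
{'clock': 2.275, 'joints': array([-3.31126038e-01,  3.14417323e-01,  1.65458663e+00, -2.72072982e-04,
        1.17309438e+00, -1.71653611e+00]), 'joint_vel': array([-1.82566311e-02, -4.36103191e-03,  3.56850298e-03, -3.35368565e-05,
        6.97558288e-04,  2.60897181e-04]), 'tau': array([ 1.95860356e+00, -6.70708680e+01, -3.52513719e+01,  1.12109659e-01,
       -1.66284665e-02, -1.27464132e-01]), 'eef_pos': array([ 485.5528312 , -103.99928703,  197.41019841]), 'eef_rot': array([-2.75306988e-04,  9.25079534e-02,  9.95711906e-01, -6.21419811e-05]), 'force': array([ 0.01130362, -0.39675063, -0.25845468]), 'wrist_torque': array([-0.04642178,  0.02595773,  0.01487179]), 'opening': 34.538492654937045}
```

View pics/w1.png

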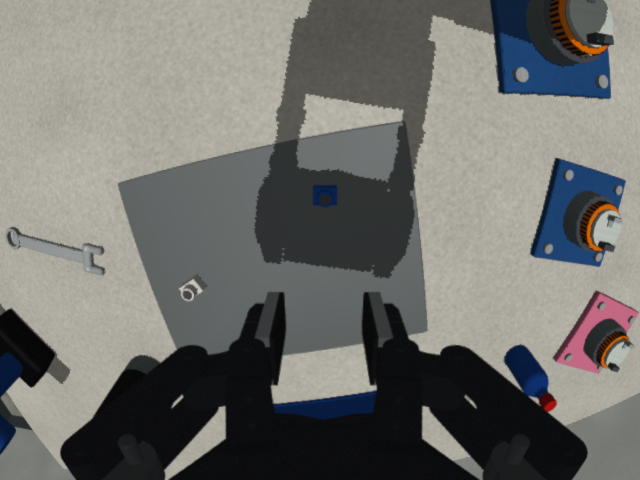

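The wrist view shows the blue sleeve at (324,196), the spare at (191,289) and the target chuck at (595,225). The fingertips are near (277,295) and (370,295).

```bash
cat > m.py <<'E'
from h import *
import pickle,sys
def sleeve(im,z=18,win=None):
    c=im['color'];hsv=cv2.cvtColor(c,cv2.COLOR_RGB2HSV)
    m=cv2.inRange(hsv,(105,110,30),(128,255,255))
    if win: 
        k=np.zeros_like(m);k[win[1]:win[3],win[0]:win[2]]=1;m=m*k
    n,l,s,ce=cv2.connectedComponentsWithStats(m)
    i=1+np.argmax(s[1:,4]); cn=max(cv2.findContours((l==i).astype(np.uint8),0,2)[0],key=cv2.contourArea)
    return m,s[i],cn
def tips(im,s):
    # tool-frame depth points of fingers
    from scipy.spatial.transform import Rotation as R
    q=s['eef_rot'];Rt=R.from_quat([q[1],q[2],q[3],q[0]]).as_matrix()
    d=im['range_z'];K=im['camera_matrix'];T=im['T']
    v,u=np.mgrid[0:480,0:640]
    x=(u-K[0,2])/K[0,0];y=(v-K[1,2])/K[1,1];th=np.hypot(x,y);t=np.tan(th)/np.maximum(th,1e-9)
    P=np.stack([x*t*d,-y*t*d,-d],-1)@T[:3,:3].T+T[:3,3]
    P[d==0]=np.nan
    return P,(P-s['eef_pos'])@Rt
E
python3 - <<'E'
from m import *
im=pickle.load(open('w1.pkl','rb')); s=r.get_state()
m,st,cn=sleeve(im,win=(290,170,360,225)); print(st)
P=np.array([onz(im,*q[0],18,True)[:2] for q in cn],np.float32)
b=cv2.minAreaRect(P); print(b)
W,L=tips(im,s)
cam=im['T'][:3,3]; print('cam z',cam)
print('depth sleeve', W[196,324],W[230,324])
for (u0,u1) in [(225,300),(350,420)]:
    q=L[285:385,u0:u1].reshape(-1,3); q=q[np.isfinite(q).all(1)&(q[:,2]>-80)&(q[:,2]<30)]
    print(len(q), q[:,2].max(), np.percentile(q[:,2],[50,90,98]), q[q[:,2]>np.percentile(q[:,2],95)].mean(0), q[:,0].min(),q[:,0].max(),q[:,1].min(),q[:,1].max())
print(L[290:320:5,270],L[290:320:5,375])
a=cv2.resize(im['color'][160:400,220:430],None,fx=3.5,fy=2.5,interpolation=cv2.INTER_CUBIC)
a=cv2.resize(im['color'][160:300,260:390],None,fx=4,fy=4,interpolation=cv2.INTER_CUBIC)
cv2.imwrite('pics/w1z.png',cv2.convertScaleAbs(a[:,:,::-1],alpha=1.8))
E
```

```text
[313 185  25  23 429]
((484.49884033203125, -102.00027465820312), (23.57993507385254, 22.21139907836914), 79.36434173583984)
cam z [402.93314947 -88.0729943  373.64156728]
depth sleeve [ 481.42427487 -102.39150562   30.39071114] [ 523.64029828 -110.27794344    3.124496  ]
2610 -34.60211970688068 [-62.15041898 -44.15533056 -38.41593376] [  5.0921638  -18.00019025 -38.67958654] -11.155919724773598 14.362782195416013 -32.993206618290856 -16.00355460187165
2569 -34.073926265718285 [-61.92098124 -43.83088406 -38.10005446] [  3.78337373  19.18480962 -38.27688149] -11.177264822519666 14.312686576047522 17.413385535466656 33.684764692339584
[[-109.4413838   -59.45447558  193.17481857]
 [  11.17148591  -21.38781168  -41.37270343]
 [  10.79150814  -20.94558206  -44.94663463]
 [  11.02513709  -20.34999733  -49.42458829]
 [  10.89828246  -19.88569967  -53.08545549]
 [  10.98414776  -19.38604811  -56.93323918]] [[-109.39641122   58.69577044  193.19243316]
 [  11.50885977   21.91640584  -41.95659274]
 [  10.85575031   21.57101853  -45.02201673]
 [  11.16971284   20.97571739  -49.63567446]
 [  10.71507878   20.6185867   -52.73807767]
 [  11.44384428   19.96619173  -57.64278446]]
```

View pics/w1z.png

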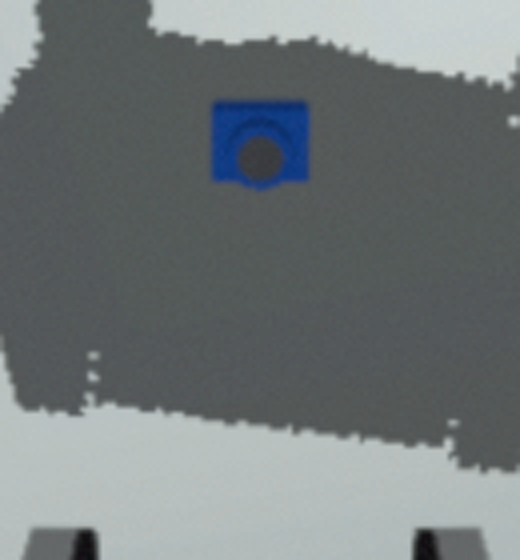

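```bash
python3 - <<'E'
from m import *
from scipy.spatial.transform import Rotation as R
im=pickle.load(open('w1.pkl','rb')); s=r.get_state()
q=s['eef_rot'];Rt=R.from_quat([q[1],q[2],q[3],q[0]]).as_matrix()
for uv in [(268,292),(280,292),(284,294),(365,292),(379,292),(285,340),(275,384),(284,370)]:
    o,d=ray(im,*uv,True); o=(o-s['eef_pos'])@Rt; d=d@Rt
    for X in (11,-11): t=(X-o[0])/d[0]; print(uv,X,np.round(o+t*d,1),end=' ')
    print()
print('cam in tool',o)
a=cv2.resize(im['color'][270:400,220:430],None,fx=3.8,fy=3.8,interpolation=cv2.INTER_CUBIC)
cv2.imwrite('pics/w1t.png',cv2.convertScaleAbs(a[:,:,::-1],alpha=2.5))
E
```

```text
(268, 292) 11 [ 11.  -22.6 -38.4] (268, 292) -11 [-11.  -29.7   3. ] 
(280, 292) 11 [ 11.  -17.5 -38.3] (280, 292) -11 [-11.  -23.    3.2] 
(284, 294) 11 [ 11.  -15.7 -40. ] (284, 294) -11 [-11.  -20.6   0.9] 
(365, 292) 11 [ 11.   18.2 -38.2] (365, 292) -11 [-11.   23.4   3.2] 
(379, 292) 11 [ 11.   24.1 -38.4] (379, 292) -11 [-11.   31.1   3. ] 
(285, 340) 11 [ 11.  -12.2 -73.1] (285, 340) -11 [-11.  -16.1 -42.1] 
(275, 384) 11 [ 11.  -13.2 -95.5] (275, 384) -11 [-11.  -17.3 -71.3] 
(284, 370) 11 [ 11.  -11.1 -89. ] (284, 370) -11 [-11.  -14.7 -62.8] 
cam in tool [  84.16998176    0.71125243 -176.14982091]
```

View pics/w1t.png

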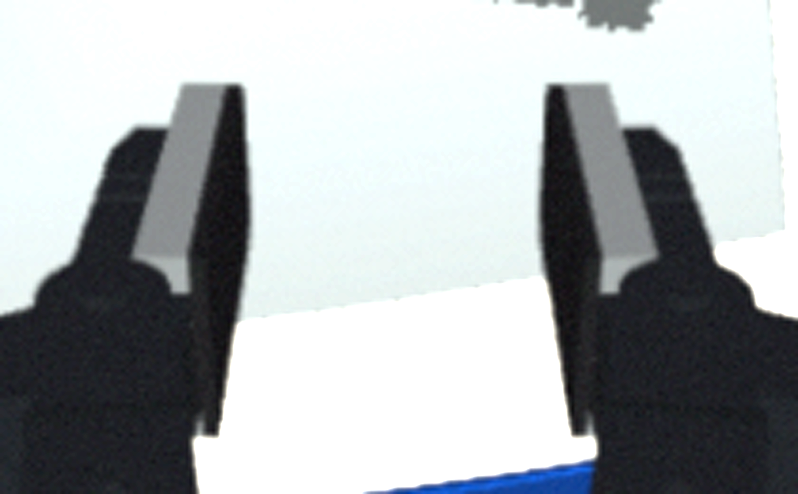

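```bash
python3 - <<'E'
from m import *
im=grab('side'); save(im,'s1'); pickle.dump(im,open('s1.pkl','wb'))
im2=grab('top'); save(im2,'t1'); pickle.dump(im2,open('t1.pkl','wb'))
s=r.get_state();e=s['eef_pos']
p=proj(im,e);print(p, proj(im,e+[0,0,38])); 
u,v=map(int,p)
x0,y0=max(0,u-80),max(0,v-90)
a=cv2.resize(im['color'][y0:y0+150,x0:x0+180],None,fx=4,fy=4,interpolation=cv2.INTER_CUBIC)
print(x0,y0)
cv2.circle(a,(int((p[0]-x0)*4),int((p[1]-y0)*4)),3,(255,0,0),-1)
cv2.imwrite('pics/s1z.png',cv2.convertScaleAbs(a[:,:,::-1],alpha=2))
E
```

```text
[389.18679959 152.0745401 ] [390.31209016 139.48843509]
309 62
```

View pics/s1z.png

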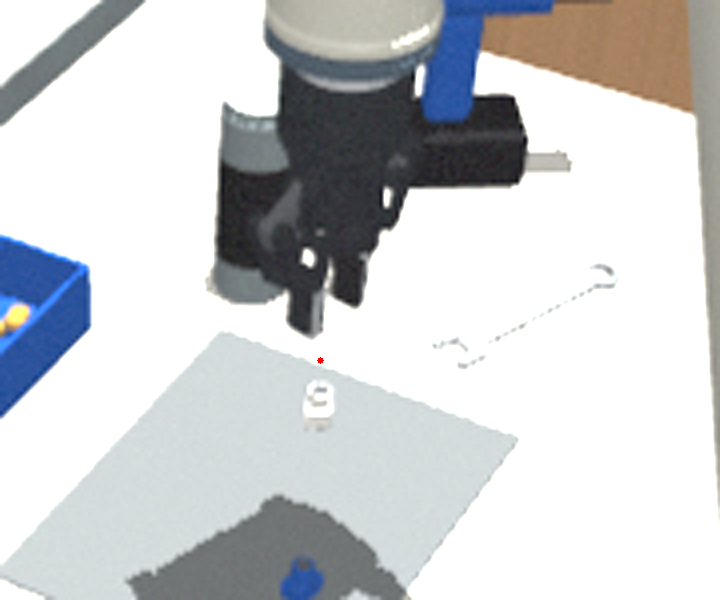

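```bash
python3 - <<'E'
from m import *
from scipy.spatial.transform import Rotation as R
im=pickle.load(open('w1.pkl','rb')); s=r.get_state()
q=s['eef_rot'];Rt=R.from_quat([q[1],q[2],q[3],q[0]]).as_matrix(); e=s['eef_pos']
f=lambda a,b:(260+a/4-.4,160+b/4-.4)
for nm,uv,z in [('farL',(212,181),18),('farR',(308,181),18),('nearL',(212,101),4),('nearR',(308,101),4),('nearR18',(308,103),18)]:
    w=onz(im,*f(*uv),z,True); print(nm,w.round(1),((w-e)@Rt).round(1))
g=cv2.cvtColor(im['color'],cv2.COLOR_RGB2HSV)
m,st,cn=sleeve(im,win=(290,170,360,225))
for v in range(183,208): 
    c=np.where(m[v])[0]; print(v,c.min() if len(c) else None,c.max() if len(c) else None, im['color'][v,318])
E
```

```text
farL [ 491.  -115.6   18. ] [ -7.6  -9.8 179.6]
farR [495.4 -92.3  18. ] [ -7.6  13.9 179.5]
nearL [ 473.9 -112.7    4. ] [  9.8 -10.1 193.6]
nearR [478.4 -88.8   4. ] [  9.8  14.2 193.6]
nearR18 [476.  -88.9  18. ] [ 12.1  13.7 179.6]
183 None None [47 49 48]
184 None None [40 46 52]
185 314 335 [24 35 56]
186 313 336 [ 9 27 59]
187 313 336 [10 29 66]
188 313 337 [10 33 74]
189 313 336 [ 9 34 74]
190 313 337 [ 8 34 74]
191 313 337 [ 8 32 72]
192 313 336 [ 8 30 66]
193 313 337 [ 7 28 63]
194 313 336 [ 9 29 65]
195 313 336 [11 32 69]
196 313 336 [ 9 31 71]
197 313 336 [11 33 72]
198 313 336 [10 33 72]
199 313 336 [12 34 73]
200 313 336 [11 33 72]
201 313 336 [10 33 72]
202 313 336 [11 32 72]
203 313 336 [11 31 72]
204 313 336 [13 33 72]
205 314 335 [33 42 64]
206 321 328 [45 48 51]
207 324 325 [47 50 50]
```

>>> apply_moves([
  [0,0,0,0,0,0,0.32],
  [0,0,0,0,0,0,0.32],
  [0,0,0,0,0,0,0.32],
  [0,0,0,0,0,0,0.32],
])

```text
clock: 2.92
eef_pos: [485.9, -103.9, 197.6]
eef_rot: [-0.0, 0.092, 0.996, -0.0]
force: [0.2, -0.2, -0.8]
opening: 56.2
```

```bash
python3 - <<'E'
from m import *
from scipy.spatial.transform import Rotation as R
s=r.get_state();im=grab('wrist');save(im,'w2');print(s['opening'])
q=s['eef_rot'];Rt=R.from_quat([q[1],q[2],q[3],q[0]]).as_matrix(); e=s['eef_pos']
W,L=tips(im,s)
ok=np.isfinite(L).all(2)&(abs(L[:,:,0])<12.5)&(L[:,:,2]>-60)&(L[:,:,2]<20)&(abs(L[:,:,1])<60)
print(L[ok][:,2].max()); 
for sg in(-1,1):
    k=ok&(sg*L[:,:,1]>0); v,u=np.where(k); i=v.argmin(); print(u[i],v[i],L[v[i],u[i]], L[k][:,1].min(),L[k][:,1].max(), np.sort(L[k][:,2])[-20:].round(1))
E
```

```text
56.201938770126795
-36.9728316625606
240 295 [ 11.18645157 -34.3997905  -41.90378305] -41.66442325251701 -27.351836598219286 [-38.9 -38.8 -38.7 -38.7 -38.6 -38.6 -38.5 -38.5 -38.5 -38.5 -38.4 -38.4
 -38.3 -38.1 -37.9 -37.9 -37.8 -37.8 -37.7 -37.1]
407 295 [ 11.13368636  35.15319583 -41.88124841] 28.01353697202567 42.28731351400482 [-39.6 -39.4 -39.4 -39.3 -38.9 -38.7 -38.7 -38.7 -38.6 -38.6 -38.2 -38.1
 -38.1 -38.1 -38.  -37.6 -37.5 -37.5 -37.  -37. ]
```

>>> apply_moves([
  [-0.001,0.0022,-0.03,0,0,0,0],
  [0,0,-0.03,0,0,0,0],
  [0,0,-0.03,0,0,0,0],
  [0,0,-0.03,0,0,0,0],
  [0,0,-0.015,0,0,0,0],
  [0,0,0,0,0,0,0],
])

```text
clock: 3.72
eef_pos: [484.3, -101.4, 61.8]
eef_rot: [-0.001, 0.092, 0.996, 0.0]
force: [0.3, 0.2, 0.9]
opening: 43.0
```

```bash
python3 - <<'E'
from m import *
s=r.get_state();im=grab('wrist');save(im,'w3');pickle.dump((im,s),open('w3.pkl','wb'))
im=grab('side');print(proj(im,s['eef_pos']))
a=cv2.resize(im['color'][140:240,330:450],None,fx=6,fy=6,interpolation=cv2.INTER_CUBIC)
cv2.imwrite('pics/s3.png',cv2.convertScaleAbs(a[:,:,::-1],alpha=2))
E
```

```text
[385.31878366 193.95781073]
```

View pics/w3.png

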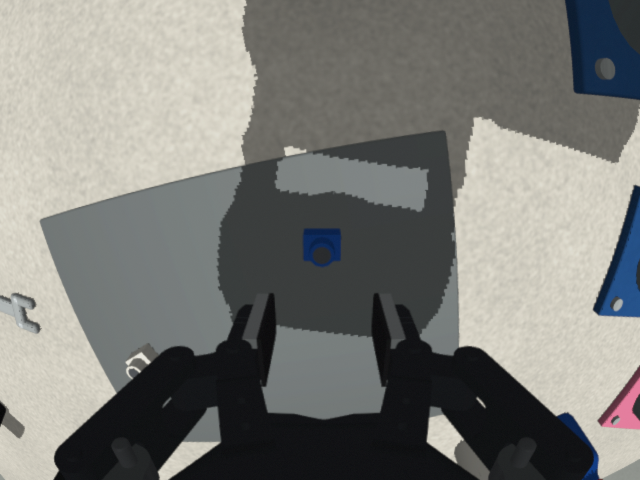

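View pics/s3.png

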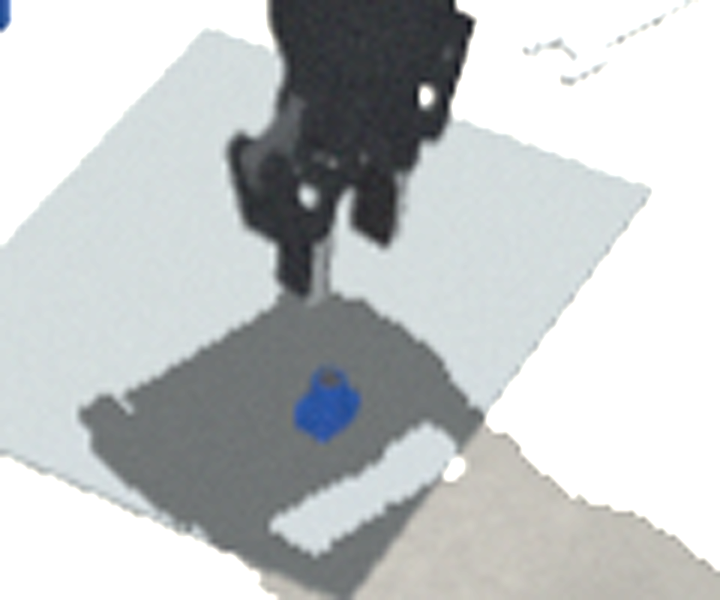

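The fingertips are still well above the sleeve, about 33 mm higher than the reported TCP. Both cameras agree on this, so I'll work from the seen tips and go down in checked steps.

```bash
cat >> m.py <<'E'
from scipy.spatial.transform import Rotation as R
def report(im,s,win):
    q=s['eef_rot'];Rt=R.from_quat([q[1],q[2],q[3],q[0]]).as_matrix(); e=s['eef_pos']
    m,st,cn=sleeve(im,win=win)
    v0,v1=st[1],st[1]+st[3]
    print('bbox',st)
    rows=[(v,np.where(m[v])[0].min()-.5,np.where(m[v])[0].max()+.5) for v in range(v0,v1) if m[v].any()]
    wide=[x for x in rows if x[2]-x[1]>0.85*st[2]]
    cl=np.median([x[1] for x in wide]);cr=np.median([x[2] for x in wide])
    va=rows[0][0]-.5; vb=wide[-1][0]+.5
    T=lambda u,v,z:((onz(im,u,v,z,True)-e)@Rt)
    um=(cl+cr)/2
    return Rt,e,cl,cr,va,vb,T
E
python3 - <<'E'
from m import *
im,s=pickle.load(open('w3.pkl','rb'))
Rt,e,cl,cr,va,vb,T=report(im,s,(280,215,365,275))
print(e,cl,cr,va,vb)
um=(cl+cr)/2
print('near z4',T(um,va,4),'near edge L/R at far z18',T(cl,vb,18),T(cr,vb,18))
W,L=tips(im,s)
ok=np.isfinite(L).all(2)&(abs(L[:,:,0])<12.5)&(L[:,:,2]>-60)&(L[:,:,2]<-10)&(abs(L[:,:,1])<60)
for sg in(-1,1):
    k=ok&(sg*L[:,:,1]>0); v,u=np.where(k); t=v<v.min()+4; print(v.min(),L[k][t].round(1)[:12:3], abs(L[k][:,1]).min())
E
```

```text
bbox [ 303  228   38   39 1113]
[ 484.32174403 -101.43621962   61.79096355] 302.5 340.5 227.5 260.5
near z4 [ 8.32695391 -0.95122508 57.80746282] near edge L/R at far z18 [ -9.41843897 -13.14886056  43.76857552] [-9.4276099  11.29717217 43.77534267]
293 [[ 11.1 -27.5 -39.6]
 [ 11.4 -26.1 -40.1]
 [ 10.5 -25.2 -38.3]
 [ 10.9 -23.8 -39.1]] 20.66867819190331
293 [[ 10.5  21.7 -38.2]
 [ 10.7  22.9 -38.6]
 [ 10.3  24.3 -37.9]
 [ 11.   25.3 -39.4]] 21.288178899357952
```

>>> apply_moves([
  [0.0003,-0.0012,-0.03,0,0,0,0],
  [0,0,-0.025,0,0,0,0],
  [0,0,-0.015,0,0,0,0],
  [0,0,0,0,0,0,0],
])

```text
clock: 4.32
eef_pos: [485.1, -102.8, -7.6]
eef_rot: [-0.0, 0.092, 0.996, 0.0]
force: [1.1, -1.0, 0.4]
opening: 42.8
```

```bash
python3 - <<'E'
from m import *
s=r.get_state();im=grab('wrist');save(im,'w4');pickle.dump((im,s),open('w4.pkl','wb'))
print(s['eef_pos'],s['force'])
im=grab('side')
a=cv2.resize(im['color'][140:240,330:450],None,fx=6,fy=6,interpolation=cv2.INTER_CUBIC)
cv2.imwrite('pics/s4.png',cv2.convertScaleAbs(a[:,:,::-1],alpha=2))
E
```

```text
[ 485.07252353 -102.76088937   -7.58601981] [ 1.10922282 -1.01248139  0.44265825]
```

View pics/w4.png

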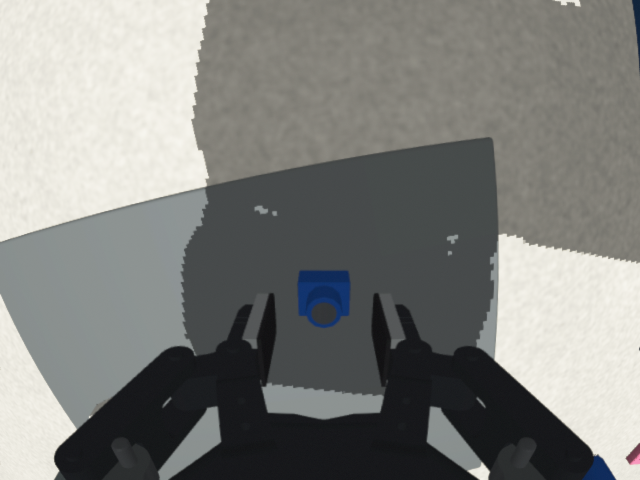

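View pics/s4.png

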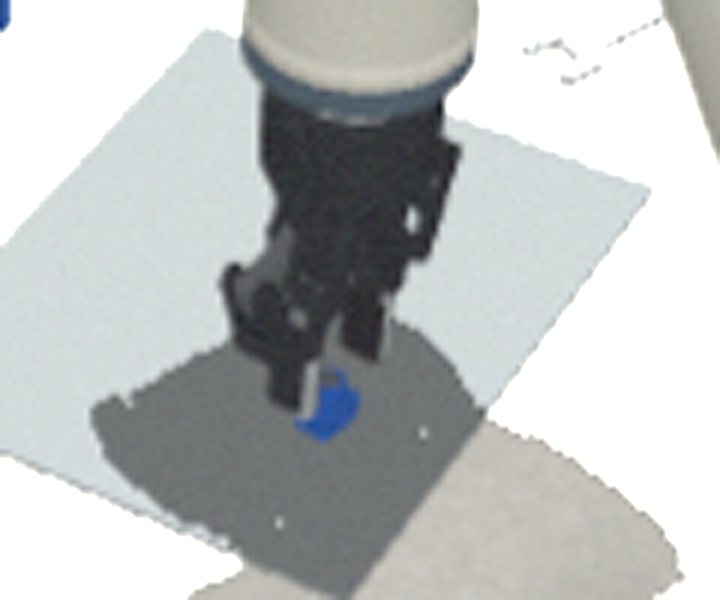

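The fingers now straddle the sleeve neck, with the sleeve centred at about (323,290) between the pads and no contact. I'll measure the remaining offset.

```bash
python3 - <<'E'
from m import *
im,s=pickle.load(open('w4.pkl','rb'))
Rt,e,cl,cr,va,vb,T=report(im,s,(285,260,365,335))
m,st,cn=sleeve(im,win=(285,260,365,335))
for v in range(268,320,4): c=np.where(m[v])[0]; print(v,c.min() if len(c) else 0,c.max() if len(c) else 0,end='; ')
print(T((cl+cr)/2,va,4))
# side face top L/R  z=4 and z=18 rows
for v,z in((271,4),(286,18)):
    c=np.where(m[v])[0]; print(T(c.min()-.5,v,z),T(c.max()+.5,v,z))
W,L=tips(im,s)
ok=np.isfinite(L).all(2)&(abs(L[:,:,0])<12.5)&(L[:,:,2]>-60)&(L[:,:,2]<-30)&(abs(L[:,:,1])<60)&(W[:,:,2]>10)
ok[:, 290:360]=False
for sg in(-1,1):
    k=ok&(sg*L[:,:,1]>0); v,u=np.where(k); t=v<v.min()+4; print(v.min(),L[k][t].round(1)[:12:3], abs(L[k][:,1]).min())
E
```

```text
bbox [ 298  270   52   58 2236]
268 0 0; 272 299 348; 276 299 348; 280 298 349; 284 298 349; 288 298 349; 292 298 349; 296 298 349; 300 298 349; 304 298 349; 308 298 349; 312 298 348; 316 307 340; [  9.35945553   0.3303725  -11.57850075]
[  8.53427889 -11.8565511  -11.58068821] [  8.5220464   12.02771807 -11.57770365]
[  7.44898604 -11.47866583 -25.58151294] [  7.43450455  12.13746553 -25.57856379]
293 [[ 10.6 -27.8 -38.7]
 [ 10.7 -26.4 -38.8]
 [ 11.1 -25.  -39.5]
 [ 11.3 -23.7 -39.9]] 20.66637147027859
293 [[ 10.2  21.7 -37.8]
 [ 11.   22.7 -39.3]
 [ 10.7  24.1 -38.7]
 [ 10.6  25.4 -38.7]] 21.248869524065583
```

>>> apply_moves([
  [0,0,-0.012,0,0,0,0],
  [0,0,-0.009,0,0,0,0],
  [0,0,0,0,0,0,-1],
  [0,0,0,0,0,0,-1],
  [0,0,0,0,0,0,-1],
  [0,0,0,0,0,0,-1],
  [0,0,0,0,0,0,-1],
])

```text
clock: 5.3
eef_pos: [485.3, -102.9, -28.3]
eef_rot: [0.0, 0.092, 0.996, -0.0]
force: [-0.0, 0.0, -0.4]
opening: 22.4
```

```bash
python3 - <<'E'
from m import *
s=r.get_state();im=grab('wrist');save(im,'w5');pickle.dump((im,s),open('w5.pkl','wb'))
print(s['eef_pos'],s['force'],s['opening'])
E
```

```text
[ 485.28059072 -102.87235934  -28.33549865] [-0.00603306  0.02242395 -0.35109185] 22.399952687433977
```

View pics/w5.png

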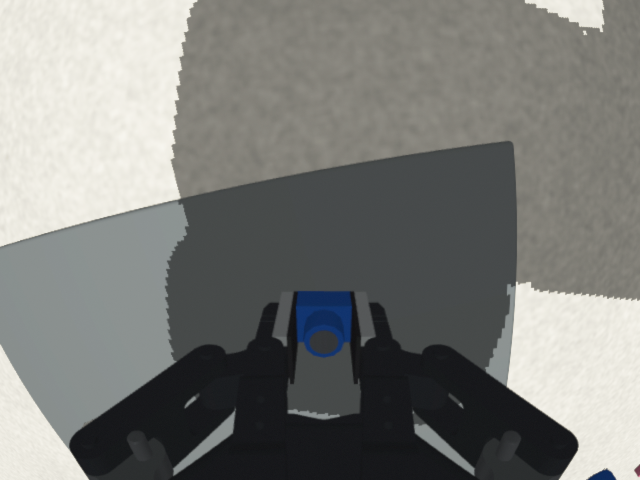

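>>> apply_moves([
  [0,0,0.02,0,0,0,-1],
  [0,0,0.04,0,0,0,-1],
  [0,0,0.04,0,0,0,-1],
  [0,0,0.04,0,0,0,-1],
  [0.011,0.044,0,0,0,-1.0,-1],
  [0.012,0.044,0,0,0,-2.0,-1],
  [0.013,0.044,0,0,0,-2.0,-1],
  [0.013,0.044,0,0,0,-2.0,-1],
  [0.013,0.044,0,0,0,-0.8,-1],
  [0.011,0.044,0,0,0,0,-1],
])

```text
clock: 6.6
eef_pos: [558.4, 162.7, 111.6]
eef_rot: [0.0, 0.159, 0.987, -0.0]
force: [0.2, -1.2, -0.4]
opening: 22.4
```

>>> apply_moves([
  [0.004,0.04,0,0,0,0,-1],
  [0,0,0,0,0,0,-1],
  [0,0,0,0,0,0,-1],
])

```text
clock: 6.98
eef_pos: [561.9, 200.9, 111.4]
eef_rot: [-0.0, 0.159, 0.987, -0.0]
force: [-0.0, 0.1, -0.2]
opening: 21.9
```

```bash
python3 - <<'E'
from m import *
s=r.get_state();im=grab('wrist');save(im,'w6');pickle.dump((im,s),open('w6.pkl','wb'))
print(s['eef_pos'],s['force'],s['opening'],s['eef_rot'],s['joints'])
for n in('top','side'):
    im=grab(n);save(im,n+'6');pickle.dump(im,open(n+'6.pkl','wb'))
E
```

```text
[561.8606236  200.88089995 111.41339279] [-0.04775715  0.08882955 -0.19273776] 21.867174640665887 [-2.27701336e-04  1.59200408e-01  9.87246239e-01 -2.02525700e-04] [ 2.43434943e-01  5.47986857e-01  1.51515508e+00 -2.19875410e-04
  1.07902856e+00 -1.00749613e+00]
```

View pics/w6.png

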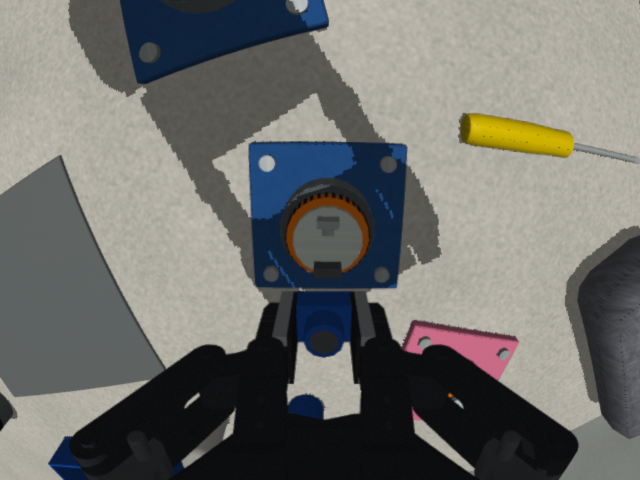

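The wrist view shows the chuck with its ring at about (328,236). The dark jaw at (327,268) is on the far side and the moving jaw is at (327,225). The bolts are at (266,163), (389,164), (270,274) and (382,275). Next I'll measure its axis and angle from the bolts and rings.

```bash
cat > ch.py <<'E'
from m import *
def chuck(im,boltpx,fish=True,rad=9,show=True):
    hsv=cv2.cvtColor(im['color'],cv2.COLOR_RGB2HSV)
    blue=cv2.inRange(hsv,(100,110,20),(130,255,255))
    B=[]
    for (u,v) in boltpx:
        sub=255-blue[v-rad:v+rad+1,u-rad:u+rad+1]
        n,l,s,c=cv2.connectedComponentsWithStats(sub)
        i=1+np.argmax(s[1:,4]); 
        p=onz(im,c[i][0]+u-rad,c[i][1]+v-rad,16,fish); B.append(p)
        if show: print('bolt',c[i]+[u-rad,v-rad],s[i,4],p.round(1))
    B=np.array(B); 
    return B
E
python3 - <<'E'
from ch import *
im,s=pickle.load(open('w6.pkl','rb'))
B=chuck(im,[(266,163),(389,164),(382,275),(270,274)])
c=B.mean(0); print('centre',c)
for i in range(4):
    d=B[(i+1)%4]-B[i]; print(np.hypot(*d[:2]),np.degrees(np.arctan2(d[1],d[0])))
hsv=cv2.cvtColor(im['color'],cv2.COLOR_RGB2HSV)
o=cv2.inRange(hsv,(3,130,60),(20,255,255)); k=np.zeros_like(o);k[180:290,270:390]=1;o*=k
v,u=np.where(o); print('orange px',len(u),u.min(),u.max(),v.min(),v.max())
# inner silver disc contour 46 dia at z=60
a=cv2.resize(im['color'][180:300,270:385],None,fx=5,fy=5,interpolation=cv2.INTER_CUBIC)
cv2.imwrite('pics/w6z.png',cv2.convertScaleAbs(a[:,:,::-1],alpha=2))
# top-camera
t=pickle.load(open('top0.pkl','rb'))
z=lambda a,b:(int(240+a/8),int(205+b/8))
B2=chuck(t,[z(215,100),z(457,185),z(371,428),z(128,345)],False,4)
print('top centre',B2.mean(0))
for i in range(4):
    d=B2[(i+1)%4]-B2[i]; print(np.hypot(*d[:2]),np.degrees(np.arctan2(d[1],d[0])))
E
```

```text
bolt [266.60084034 162.8907563 ] 238 [504.6 175.9  16. ]
bolt [387.94444444 164.05982906] 234 [533.6 260.9  16. ]
bolt [381.16585366 274.33658537] 205 [618.2 231.9  16. ]
bolt [270.70048309 273.41062802] 207 [589.2 147.   16. ]
centre [561.37999595 203.91876912  16.        ]
89.8068946343626 71.16374911831231
89.46540279441996 -18.92088192016713
89.68552011490601 -108.90312348717785
89.36062966396484 161.1568803271341
orange px 1393 286 368 194 272
bolt [266.40740741 217.25925926] 27 [620.7 229.9  16. ]
bolt [296.59259259 227.74074074] 27 [591.4 145.1  16. ]
bolt [285.92 258.2 ] 25 [506.  174.4  16. ]
bolt [255.65384615 247.65384615] 26 [535.3 259.2  16. ]
top centre [563.35638465 202.13781999  16.        ]
89.66494085725103 -109.0387962521385
90.2748800441099 161.08005953446357
89.65972750634697 70.97673919874903
90.29920172690552 -18.916662455082736
```

View pics/w6z.png

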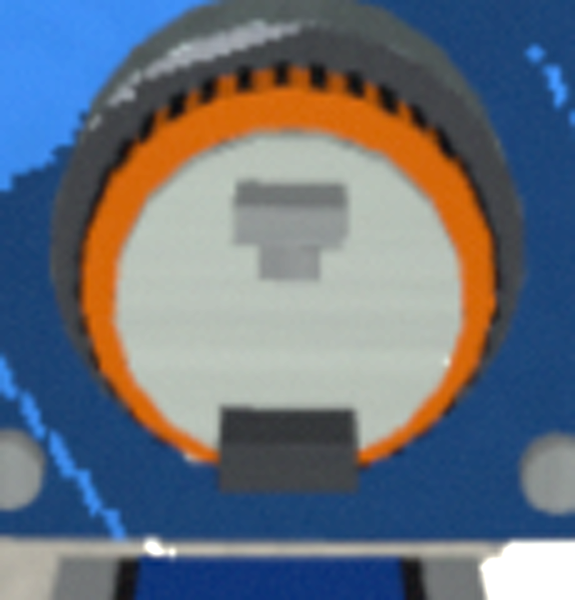

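```bash
python3 - <<'E'
from ch import *
im,s=pickle.load(open('w6.pkl','rb'))
c=np.array([561.38,203.92,0]);a=np.radians(-18.95)
C=np.array([[np.cos(a),np.sin(a),0],[-np.sin(a),np.cos(a),0],[0,0,1]])
f=lambda x,y:(270+x/5-.4,180+y/5-.4)
for nm,p,zs in [('mv top-back edge',(290,205),[72]),('mv top-front',(290,245),[72]),('mv base back',(290,183),[60]),('nub end',(290,280),[60,66,72]),('nubL',(260,262),[60,72]),('nubR',(320,262),[60,72]),('back top front',(290,440),[72]),('back top rear',(290,490),[72]),('backL',(220,460),[72]),('backR',(357,460),[72]),('back foot',(290,408),[60]),('silver near',(290,130),[60]),('silverL',(113,310),[60]),('silverR',(464,310),[60]),('orL',(80,300),[53.5]),('orR',(496,300),[53.5])]:
    for z in zs: print(nm,z,(C@(onz(im,*f(*p),z,True)-c)).round(1))
E
```

```text
mv top-back edge 72 [-17.3  -0.1  72. ]
mv top-front 72 [-12.2  -0.   72. ]
mv base back 60 [-16.6   0.   60. ]
nub end 60 [-3.5  0.2 60. ]
nub end 66 [-5.6  0.1 66. ]
nub end 72 [-7.7  0.  72. ]
nubL 60 [-6.  -3.7 60. ]
nubL 72 [-10.   -3.7  72. ]
nubR 60 [-6.  4. 60.]
nubR 72 [-10.1   3.7  72. ]
back top front 72 [13.8  0.3 72. ]
back top rear 72 [20.9  0.4 72. ]
backL 72 [16.7 -8.6 72. ]
backR 72 [16.5  8.9 72. ]
back foot 60 [14.5  0.5 60. ]
silver near 60 [-23.6  -0.1  60. ]
silverL 60 [  0.9 -22.9  60. ]
silverR 60 [ 0.4 23.  60. ]
orL 53.5 [  1.9 -27.9  53.5]
orR 53.5 [ 1.3 28.1 53.5]
```

```bash
python3 - <<'E'
from ch import *
im,s=pickle.load(open('w6.pkl','rb'))
W,L=tips(im,s)
c=np.array([561.38,203.92,0]);a=np.radians(-18.95)
C=np.array([[np.cos(a),np.sin(a),0],[-np.sin(a),np.cos(a),0],[0,0,1]])
for v in range(212,262,2): print(v,(C@(W[v,328]-c)).round(1),(C@(W[v,336]-c)).round(1))
E
```

```text
212 [-19.4   0.2  59.8] [-19.5   5.3  60.3]
214 [-18.1   0.3  60.1] [-18.1   5.4  59.8]
216 [-16.7   0.3  59.8] [-16.8   5.4  60. ]
218 [-17.1   0.2  65.6] [-17.    5.2  65.2]
220 [-17.1   0.2  69.8] [-17.1   5.1  69.8]
222 [-16.5   0.1  72.2] [-16.1   5.1  70.6]
224 [-14.9   0.2  71.1] [-15.5   5.   72.7]
226 [-14.1   0.2  72.5] [-14.    5.   72.2]
228 [-12.8   0.2  72.6] [-12.9   5.1  72.7]
230 [-8.   0.4 62. ] [-7.5  5.6 60.4]
232 [-6.3  0.4 60.8] [-6.1  5.6 60. ]
234 [-5.2  0.4 61.7] [-4.8  5.6 60.3]
236 [-3.1  0.5 59.5] [-3.2  5.7 59.8]
238 [-2.2  0.5 61. ] [-1.8  5.7 59.7]
240 [-0.4  0.5 59.7] [-0.3  5.7 59.3]
242 [ 1.1  0.5 59.3] [ 0.7  5.7 60.4]
244 [ 2.4  0.5 59.6] [ 2.2  5.8 60.1]
246 [ 3.7  0.6 59.9] [ 3.7  5.8 59.9]
248 [ 5.3  0.6 59.3] [ 5.   5.8 60.1]
250 [ 6.8  0.6 59.3] [ 5.9  5.8 61.3]
252 [ 8.   0.6 59.7] [ 7.7  5.9 60.4]
254 [ 9.3  0.6 60. ] [ 9.3  5.9 60. ]
256 [11.   0.7 59.4] [10.3  5.9 61. ]
258 [12.3  0.7 59.7] [12.4  6.  59.5]
260 [13.2  0.7 61.1] [13.4  6.  60.5]
```

>>> apply_moves([
  [0.0007,0.0025,-0.03,0,0,-0.6,-1],
  [0,0,-0.02,0,0,0,-1],
  [0,0,-0.011,0,0,0,-1],
  [0,0,0,0,0,0,-1],
  [0,0,0,0,0,0,-1],
])

```text
clock: 7.75
eef_pos: [563.4, 203.6, 51.3]
eef_rot: [0.0, 0.165, 0.986, 0.0]
force: [0.4, 0.6, 0.1]
opening: 22.1
```

```bash
python3 - <<'E'
from m import *
s=r.get_state();im=grab('wrist');save(im,'w7');pickle.dump((im,s),open('w7.pkl','wb'))
q=s['eef_rot'];print(s['eef_pos'],s['opening'],2*np.degrees(np.arctan2(q[2],q[1]))-90)
a=cv2.resize(im['color'][200:380,230:420],None,fx=4,fy=3.3,interpolation=cv2.INTER_CUBIC)
a=cv2.resize(im['color'][200:350,250:400],None,fx=4,fy=4,interpolation=cv2.INTER_CUBIC)
cv2.imwrite('pics/w7z.png',cv2.convertScaleAbs(a[:,:,::-1],alpha=2))
im=grab('side')
pickle.dump(im,open('s7.pkl','wb'))
a=cv2.resize(im['color'][225:305,255:345],None,fx=7,fy=7,interpolation=cv2.INTER_CUBIC)
cv2.imwrite('pics/s7.png',cv2.convertScaleAbs(a[:,:,::-1],alpha=1.6))
E
```

```text
[563.43128889 203.57608183  51.342732  ] 22.124705181856285 71.03498465649568
```

View pics/w7z.png

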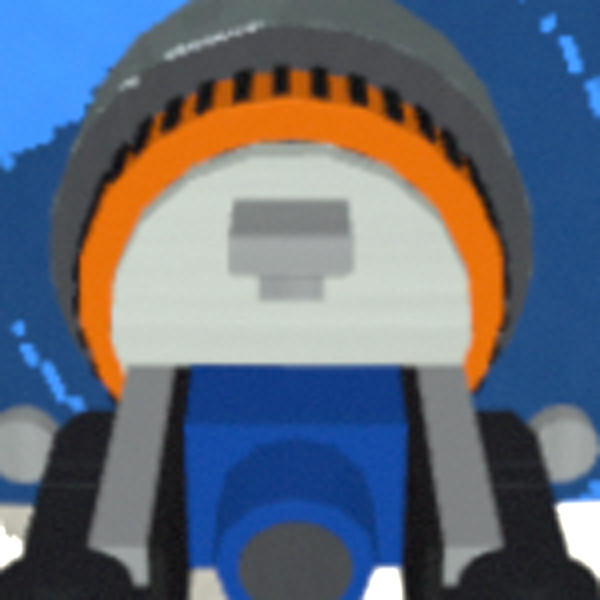

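View pics/s7.png

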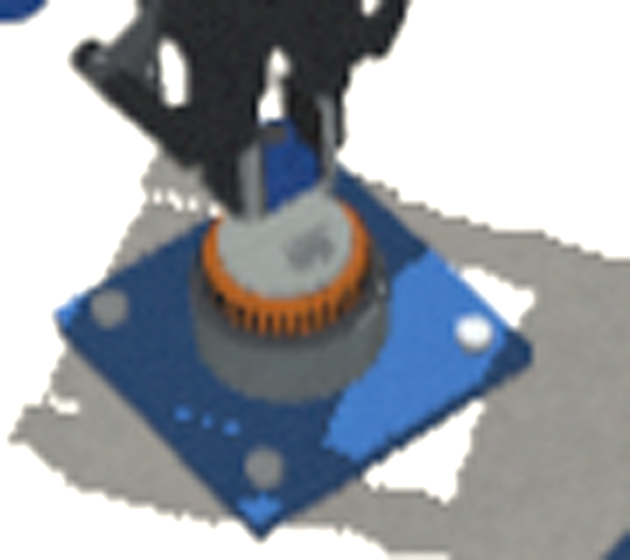

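```bash
python3 - <<'E'
from m import *
im,s=pickle.load(open('w7.pkl','rb'))
q=s['eef_rot'];Rt=R.from_quat([q[1],q[2],q[3],q[0]]).as_matrix(); e=s['eef_pos']
f=lambda x,y:(250+x/4-.4,200+y/4-.4)
T=lambda p,z:((onz(im,*f(*p),z,True)-e)@Rt).round(2)
print('mv back edge',T((231,235),72),T((352,235),72)); print('mv front',T((231,274),72),T((352,274),72))
print('silver near',T((291,143),60),'L',T((112,310),60),'R',T((470,310),60))
print('orange near',T((291,100),53.5),'L',T((76,290),53.5),'R',T((506,290),53.5))
for zb in (32.3,34.6):
  z=e[2]+zb
  print('sleeve bottom',T((188,366),z),T((402,366),z),'top of face',T((184,422),z+14),T((407,422),z+14))
E
```

```text
mv back edge [ 19.15  -6.98 -20.68] [ 19.14   6.75 -20.67]
mv front [ 14.3   -7.06 -20.67] [ 14.29   6.81 -20.67]
silver near [26.02 -0.19 -8.68] L [  3.86 -22.67  -8.67] R [ 3.84 22.2  -8.65]
orange near [29.35 -0.21 -2.18] L [  3.57 -28.15  -2.18] R [ 3.54 27.63 -2.14]
sleeve bottom [  8.47 -11.4  -32.31] [  8.45  11.96 -32.3 ] top of face [  9.46 -10.86 -46.32] [  9.44  11.53 -46.3 ]
sleeve bottom [  9.69 -11.21 -34.62] [  9.67  11.78 -34.6 ] top of face [ 10.78 -10.66 -48.62] [ 10.76  11.33 -48.6 ]
```

>>> apply_moves([
  [-0.0012,0,-0.006,0,0,0,-1],
  [0,0,-0.006,0,0,0,-1],
  [0,0,-0.006,0,0,0,-1],
  [0,0,-0.003,0,0,0,-1],
  [0,0,-0.001,0,0,0,-1],
  [0,0,0,0,0,0,-1],
])

```text
clock: 8.6
eef_pos: [561.7, 203.6, 28.6]
eef_rot: [0.0, 0.165, 0.986, -0.0]
force: [-0.4, 0.4, 0.6]
opening: 22.2
```

>>> apply_moves([
  [0,0,-0.0005,0,0,0,-1],
  [0,0,0,0,0,0,-1],
])

```text
clock: 8.85
eef_pos: [561.8, 203.6, 28.2]
eef_rot: [0.0, 0.165, 0.986, 0.0]
force: [-0.4, 0.5, 0.2]
opening: 22.4
```

```bash
python3 - <<'E'
from m import *
s=r.get_state();im=grab('wrist');save(im,'w8');pickle.dump((im,s),open('w8.pkl','wb'))
print(s['eef_pos'],s['force'],s['wrist_torque'],s['opening'])
a=cv2.resize(im['color'][200:350,250:400],None,fx=4,fy=4,interpolation=cv2.INTER_CUBIC)
cv2.imwrite('pics/w8z.png',cv2.convertScaleAbs(a[:,:,::-1],alpha=2))
im=grab('side')
a=cv2.resize(im['color'][225:305,255:345],None,fx=7,fy=7,interpolation=cv2.INTER_CUBIC)
cv2.imwrite('pics/s8.png',cv2.convertScaleAbs(a[:,:,::-1],alpha=1.6))
E
```

```text
[561.75889658 203.63056461  28.18400435] [-0.43070933  0.50501593  0.1664395 ] [-0.0176048  -0.01230851  0.05912835] 22.402857246391648
```

View pics/w8z.png

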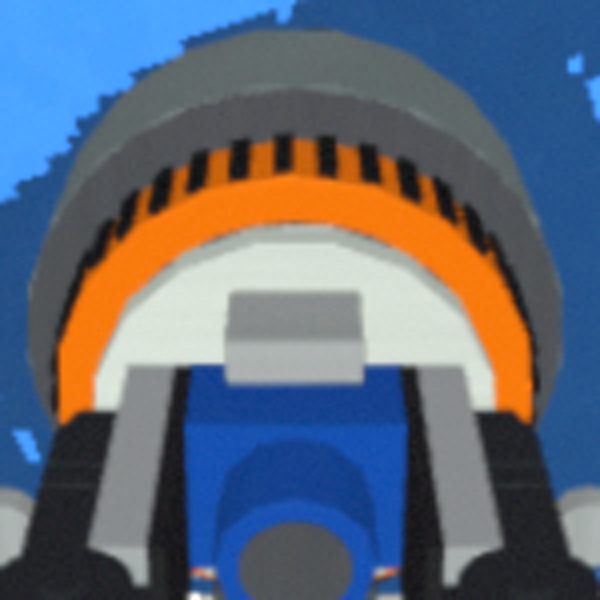

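View pics/s8.png

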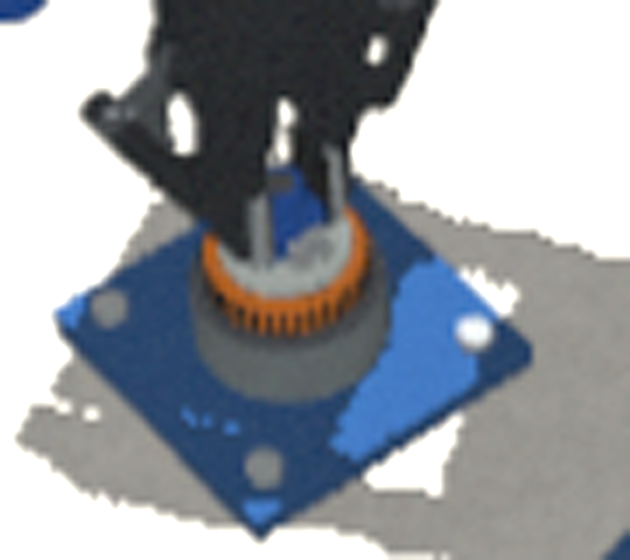

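The sleeve sits between the jaws and the neck is centred. I'll lower it the last bit and watch the force.

>>> apply_moves([
  [0,0,-0.0005,0,0,0,-1],
  [0,0,0,0,0,0,-1],
])

```text
clock: 9.2
eef_pos: [561.7, 203.7, 27.6]
eef_rot: [-0.0, 0.165, 0.986, -0.0]
force: [-0.0, 0.5, -0.3]
opening: 22.3
```

>>> apply_moves([
  [0,0,-0.0004,0,0,0,-1],
  [0,0,0,0,0,0,-1],
])

```text
clock: 9.45
eef_pos: [561.8, 203.6, 27.3]
eef_rot: [0.0, 0.165, 0.986, 0.0]
force: [0.6, -0.1, 1.0]
opening: 22.5
```

>>> apply_moves([
  [0,0,-0.0005,0,0,0,-1],
  [0,0,0,0,0,0,-1],
])

```text
clock: 9.7
eef_pos: [561.7, 203.7, 27.2]
eef_rot: [0.0, 0.165, 0.986, 0.0]
force: [-2.1, -0.6, 10.2]
opening: 22.2
```

>>> apply_moves([
  [0,0,-0.0004,0,0,0,-1],
  [0,0,0,0,0,0,-1],
])

```text
clock: 9.95
eef_pos: [561.8, 203.7, 27.1]
eef_rot: [0.0, 0.165, 0.986, 0.0]
force: [-5.7, -1.3, 16.7]
opening: 22.0
```

Contact with the floor confirmed. I'll relieve it a little, then open gently.

>>> apply_moves([
  [0,0,0.0006,0,0,0,-1],
  [0,0,0,0,0,0,-1],
  [0,0,0,0,0,0,-0.4],
  [0,0,0,0,0,0,-0.3],
  [0,0,0,0,0,0,-0.2],
  [0,0,0,0,0,0,-0.1],
  [0,0,0,0,0,0,-0.1],
])

```text
clock: 10.82
eef_pos: [561.7, 203.6, 26.8]
eef_rot: [-0.0, 0.165, 0.986, -0.0]
force: [-0.9, -1.4, 0.1]
opening: 38.3
```

```bash
python3 - <<'E'
from m import *
s=r.get_state();im=grab('wrist');save(im,'w9');pickle.dump((im,s),open('w9.pkl','wb'))
print(s['eef_pos'],s['force'],s['wrist_torque'],s['opening'])
a=cv2.resize(im['color'][200:350,250:400],None,fx=4,fy=4,interpolation=cv2.INTER_CUBIC)
cv2.imwrite('pics/w9z.png',cv2.convertScaleAbs(a[:,:,::-1],alpha=2))
E
```

```text
[561.66295217 203.63239466  26.84624147] [-0.91768315 -1.38050084  0.0774666 ] [0.00565883 0.00711227 0.03899522] 38.277981406201995
```

View pics/w9z.png

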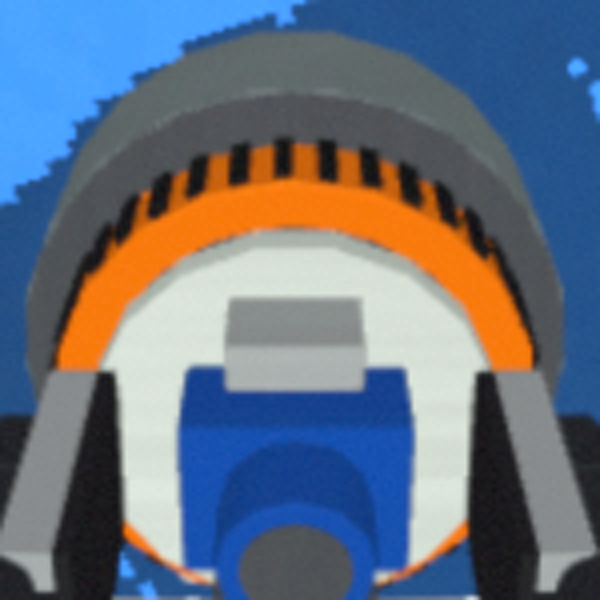

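The sleeve is released and standing square between the jaws. Next I'll measure the axis offset for gripping the ring.

>>> apply_moves([
  [0,0,0.002,0,0,0,0.2],
  [0,0,0.006,0,0,0,0.5],
  [0,0,0.006,0,0,0,0.8],
  [0,0,0.006,0,0,0,0.95],
  [0,0,0,0,0,0,0.95],
  [0,0,0,0,0,0,0.95],
])

```text
clock: 11.62
eef_pos: [561.6, 203.6, 46.8]
eef_rot: [-0.0, 0.165, 0.986, -0.0]
force: [-0.7, 0.6, -0.0]
opening: 83.4
```

```bash
python3 - <<'E'
from m import *
s=r.get_state();im=grab('wrist');save(im,'w10');pickle.dump((im,s),open('w10.pkl','wb'))
print(s['eef_pos'],s['force'],s['wrist_torque'],s['opening'],s['joints'])
a=cv2.resize(im['color'][180:350,235:415],None,fx=4,fy=3.5)
a=cv2.resize(im['color'][200:350,235:415],None,fx=4,fy=4,interpolation=cv2.INTER_CUBIC)
cv2.imwrite('pics/w10z.png',cv2.convertScaleAbs(a[:,:,::-1],alpha=2))
im=grab('top');pickle.dump(im,open('top10.pkl','wb'))
E
```

```text
[561.63912634 203.63599498  46.84061837] [-0.71629792  0.61242948 -0.02593433] [0.02204179 0.05158888 0.02673096] 83.41671297384023 [ 2.47908844e-01  6.33557357e-01  1.56725013e+00 -1.04315881e-05
  9.40841261e-01 -9.92159321e-01]
```

View pics/w10z.png

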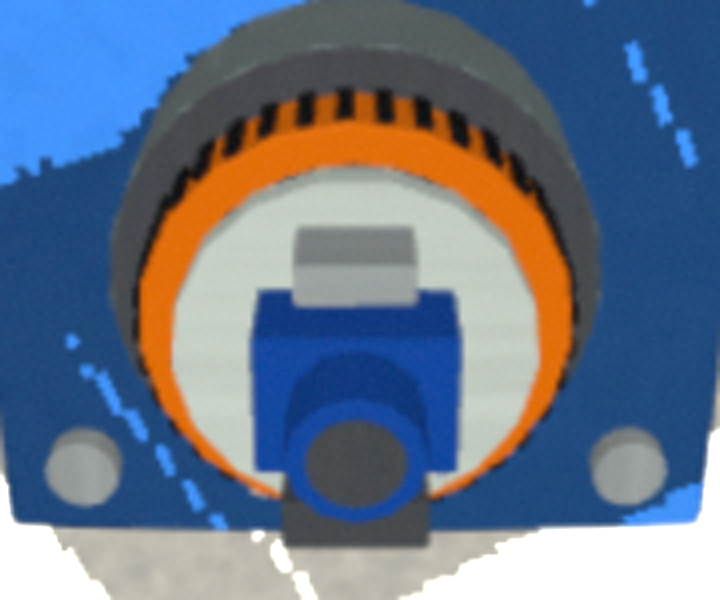

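```bash
python3 - <<'E'
from ch import *
im,s=pickle.load(open('w10.pkl','rb'))
q=s['eef_rot'];Rt=R.from_quat([q[1],q[2],q[3],q[0]]).as_matrix(); e=s['eef_pos']
f=lambda x,y:(235+x/4-.4,200+y/4-.4)
T=lambda p,z:((onz(im,*f(*p),z,True)-e)@Rt).round(2)
print('mv back edge',T((356,263),72),'front',T((293,305),72),T((418,305),72))
print('silver near',T((356,167),60),'L',T((172,335),60),'R',T((541,335),60))
print('orange near',T((356,122),53.5),'L',T((138,315),53.5),'R',T((575,315),53.5))
print('back rear',T((284,545),72),T((428,545),72))
print('sleeve foot far top',T((257,471),74),T((457,471),74),'near top',T((252,340),74),T((461,340),74))
print('top neck',T((355,463),86))
hsv=cv2.cvtColor(im['color'],cv2.COLOR_RGB2HSV)
o=cv2.inRange(hsv,(5,170,60),(18,255,255))
# fit circle to outer top edge of orange: pixels projected at z=53.5, take annulus mean via hull sample below mid
n,l,st,c=cv2.connectedComponentsWithStats(o);i=1+np.argmax(st[1:,4]);print(st[i])
v,u=np.where(l==i);P=np.array([T2 for T2 in [((onz(im,a,b,53.5,True)-e)@Rt)[:2] for a,b in zip(u,v)]])
# inner silver boundary at z 60 occludes; use outer L/R extremes per row range
h=cv2.convexHull(P.astype(np.float32)).reshape(-1,2)
h=h[h[:,0]<6]
from scipy.optimize import least_squares
g=least_squares(lambda p:np.hypot(h[:,0]-p[0],h[:,1]-p[1])-28,[0,0],loss='soft_l1');print('circ',g.x,len(h),g.fun.round(1))
E
```

```text
mv back edge [ 17.63   0.39 -25.16] front [ 12.46  -6.69 -25.16] [ 12.45   7.35 -25.16]
silver near [ 24.58   0.4  -13.16] L [  2.57 -22.23 -13.16] R [  2.54  23.14 -13.16]
orange near [27.96  0.4  -6.66] L [  2.11 -27.37  -6.66] R [ 2.08 28.28 -6.66]
back rear [-20.26  -8.42 -25.16] [-20.27   9.17 -25.16]
sleeve foot far top [ -8.28 -11.22 -27.16] [ -8.3   12.22 -27.16] near top [  9.03 -11.28 -27.16] [  9.02  12.16 -27.16]
top neck [  0.24   0.27 -39.16]
[ 270  224  108  101 2182]
circ [0.91675428 0.2832831 ] 17 [-0.1 -0.3 -0.1 -0.  -0.3 -0.1  0.2  0.2  0.2 -0.   0.2  0.  -0.2 -0.1
 -0.  -0.2 -0.1]
```

>>> apply_moves([
  [-0.0008,0.0003,-0.01,0,0,0,0.5],
  [0,0,-0.01,0,0,0,0.5],
  [0,0,-0.01,0,0,0,0.5],
  [0,0,-0.007,0,0,0,0.5],
  [0,0,0,0,0,0,0.5],
  [0,0,0,0,0,0,0.5],
])

```text
clock: 12.48
eef_pos: [561.1, 204.0, 10.1]
eef_rot: [0.0, 0.165, 0.986, 0.0]
force: [-0.5, 0.4, 0.0]
opening: 63.7
```

```bash
python3 - <<'E'
from m import *
s=r.get_state();im=grab('wrist');save(im,'w11');pickle.dump((im,s),open('w11.pkl','wb'))
print(s['eef_pos'],s['force'],s['wrist_torque'],s['opening'])
a=cv2.resize(im['color'][200:350,225:425],None,fx=4,fy=4,interpolation=cv2.INTER_CUBIC)
cv2.imwrite('pics/w11z.png',cv2.convertScaleAbs(a[:,:,::-1],alpha=2))
W,L=tips(im,s)
ok=np.isfinite(L).all(2)&(abs(L[:,:,0])<12.5)&(abs(L[:,:,1])<55)&(abs(L[:,:,1])>29)&(W[:,:,2]>30)&(np.arange(480)[:,None]<330)
for sg in(-1,1):
    k=ok&(sg*L[:,:,1]>0); v,u=np.where(k); t=v<v.min()+4; print(v.min(),u[t][:3],L[k][t].round(1)[:12:2], W[k][t][:12:2,2].round(1),abs(L[k][:,1]).min())
im=grab('side')
a=cv2.resize(im['color'][225:305,255:345],None,fx=7,fy=7,interpolation=cv2.INTER_CUBIC)
cv2.imwrite('pics/s11.png',cv2.convertScaleAbs(a[:,:,::-1],alpha=1.6))
E
```

```text
[561.09033487 204.01102555  10.06933127] [-0.47182329  0.44396289  0.0431686 ] [-0.05824646 -0.02199532 -0.00704226] 63.70387139065528
280 [254 255 256] [[ 12.4 -30.5 -29.7]
 [ 12.4 -29.6 -29.7]
 [ 12.2 -30.4 -30.2]
 [ 11.9 -29.6 -29.6]
 [ 10.4 -31.4 -27.8]
 [ 11.8 -29.9 -30.4]] [39.7 39.8 40.3 39.7 37.8 40.5] 29.014223186142775
280 [389 390 391] [[ 12.5  29.3 -29.9]
 [ 12.3  30.2 -29.6]
 [ 11.9  31.3 -28.8]
 [ 11.5  29.9 -28.9]
 [ 11.6  30.8 -29.1]
 [ 11.6  29.3 -30.1]] [39.9 39.7 38.9 39.  39.1 40.2] 29.018950854312273
```

View pics/w11z.png

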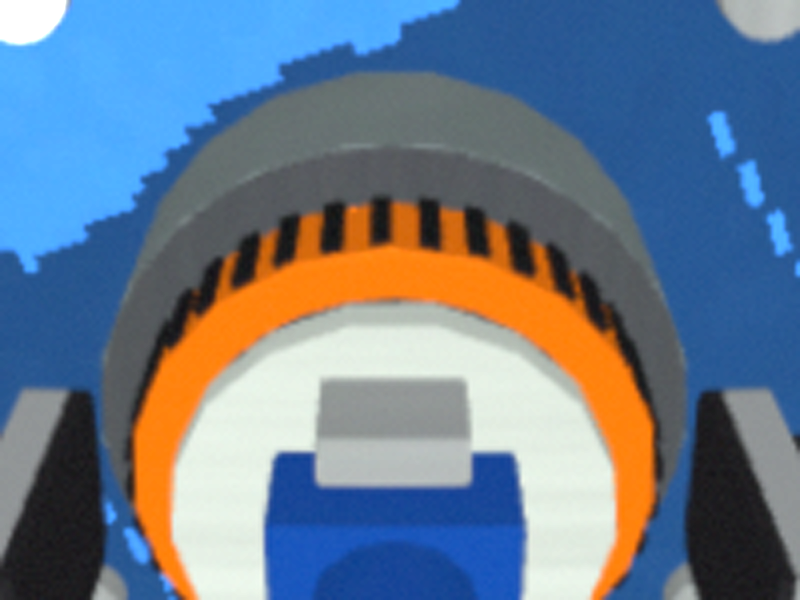

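View pics/s11.png

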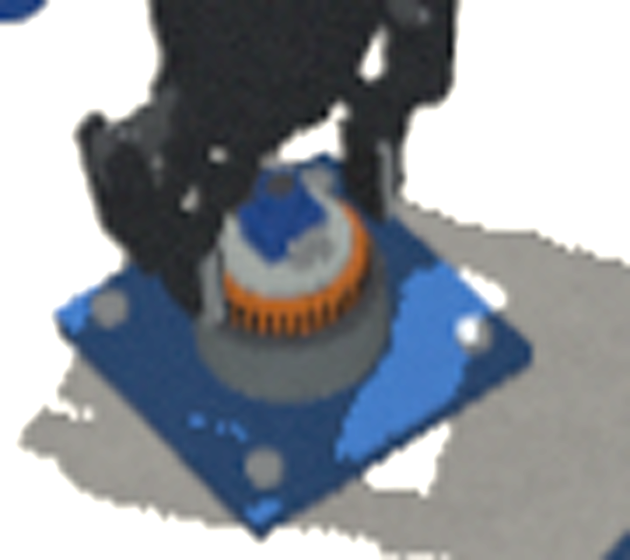

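```bash
python3 - <<'E'
from m import *
im,s=pickle.load(open('w11.pkl','rb'))
q=s['eef_rot'];Rt=R.from_quat([q[1],q[2],q[3],q[0]]).as_matrix(); e=s['eef_pos']
W,L=tips(im,s)
for u in (239,242,407,410):
    for v in range(295,304,2): print(u,v,L[v,u].round(1),W[v,u,2].round(1))
for uv in [(240,297.2),(247,297.2),(400,297.2),(407,297.2)]:
    o,d=ray(im,*uv,True); o=(o-e)@Rt; d=d@Rt; t=(11-o[0])/d[0]; print(uv,np.round(o+t*d,1))
E
```

```text
239 295 [-10.6 -45.4  -1.6] 11.7
239 297 [-11.6 -45.4  -2.1] 12.1
239 299 [ 11.2 -34.2 -45.3] 55.3
239 301 [ 11.2 -33.9 -46.8] 56.9
239 303 [ 11.2 -33.5 -48.5] 58.6
242 295 [-10.3 -43.6  -2.2] 12.2
242 297 [-11.2 -43.6  -2.7] 12.8
242 299 [ 11.3 -32.9 -45.2] 55.3
242 301 [ 11.4 -32.5 -47.1] 57.2
242 303 [ 11.  -32.4 -48.1] 58.1
407 295 [-10.3  45.4  -2.2] 12.3
407 297 [-11.3  45.4  -2.7] 12.8
407 299 [ 11.   34.5 -44.8] 54.9
407 301 [ 11.4  34.  -47.2] 57.3
407 303 [ 11.4  33.6 -48.9] 59.0
410 295 [-11.2  47.4  -0.7] 10.8
410 297 [-12.2  47.4  -1.3] 11.3
410 299 [ 10.8  35.8 -44.6] 54.7
410 301 [ 10.8  35.5 -46.2] 56.3
410 303 [ 11.3  34.9 -48.8] 58.9
(240, 297.2) [ 11.  -34.2 -43.3]
(247, 297.2) [ 11.  -31.2 -43.1]
(400, 297.2) [ 11.   31.9 -43.2]
(407, 297.2) [ 11.   34.8 -43.4]
```

>>> apply_moves([
  [0,0,-0.003,0,0,0,0.5],
  [0,0,-0.003,0,0,0,0.5],
  [0,0,0,0,0,0,0.35],
  [0,0,0,0,0,0,-1],
  [0,0,0,0,0,0,-1],
  [0,0,0,0,0,0,-1],
  [0,0,0,0,0,0,-1],
])

```text
clock: 13.45
eef_pos: [560.8, 203.9, 4.2]
eef_rot: [-0.0, 0.165, 0.986, -0.0]
force: [-2.8, -0.8, 6.4]
opening: 53.6
```

```bash
python3 - <<'E'
from m import *
s=r.get_state();im=grab('wrist');save(im,'w12');pickle.dump((im,s),open('w12.pkl','wb'))
print(s['eef_pos'],s['force'],s['wrist_torque'],s['opening'])
a=cv2.resize(im['color'][200:350,225:425],None,fx=4,fy=4,interpolation=cv2.INTER_CUBIC)
cv2.imwrite('pics/w12z.png',cv2.convertScaleAbs(a[:,:,::-1],alpha=2))
im=grab('side')
a=cv2.resize(im['color'][225:305,255:345],None,fx=7,fy=7,interpolation=cv2.INTER_CUBIC)
cv2.imwrite('pics/s12.png',cv2.convertScaleAbs(a[:,:,::-1],alpha=1.6))
E
```

```text
[560.77837054 203.90911882   4.23756069] [-2.80647872 -0.83150708  6.42500381] [-0.16730541  0.41771489  0.00867178] 53.61971521083149
```

View pics/w12z.png

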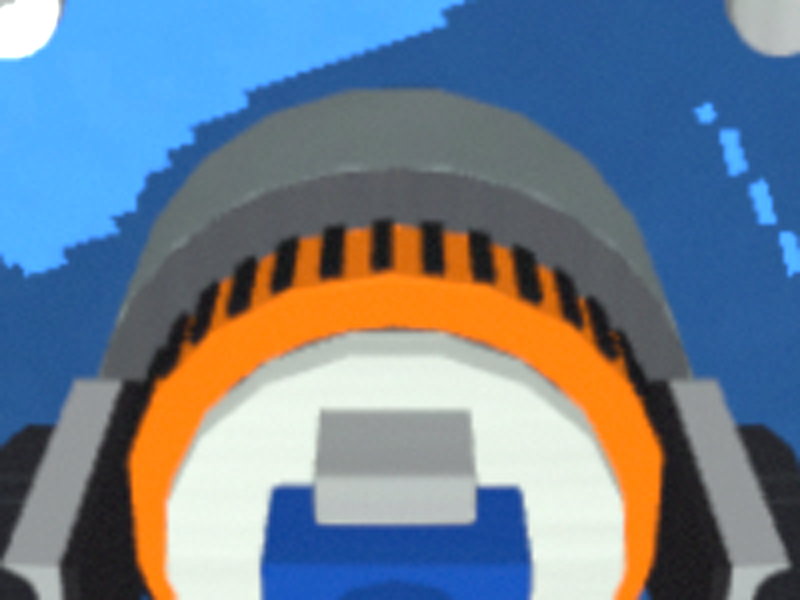

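View pics/s12.png

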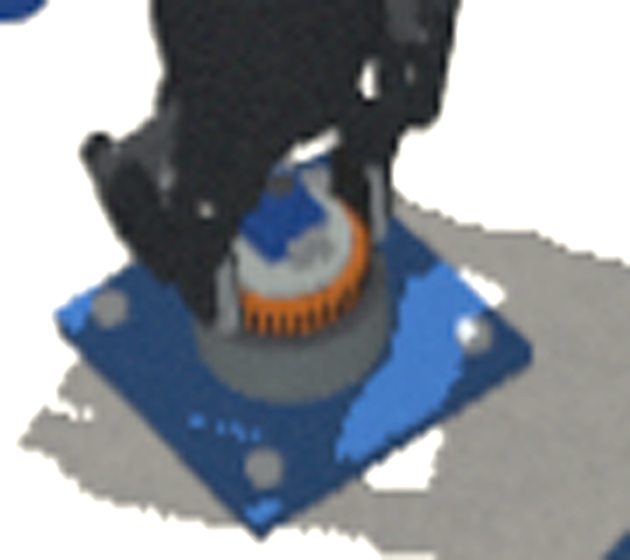

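The ring is gripped with small forces. Now I'll turn it clockwise in stages, reading the wrist moment.

>>> apply_moves([
  [0,0,0,0,0,-1.5,-1],
  [0,0,0,0,0,-1.5,-1],
  [0,0,0,0,0,-1.5,-1],
  [0,0,0,0,0,-1.5,-1],
])

```text
clock: 14.05
eef_pos: [560.8, 204.0, 4.3]
eef_rot: [0.0, 0.216, 0.976, -0.0]
force: [-1.9, 0.0, 7.6]
opening: 53.6
```

```bash
cat > st.py <<'E'
from h import *
s=r.get_state();q=s['eef_rot'];print(s['clock'],s['eef_pos'].round(1),'F',s['force'].round(1),'M',s['wrist_torque'].round(3),'op',round(s['opening'],1),'yaw',round((2*np.degrees(np.arctan2(q[2],q[1]))-90),2),'tau6',s['tau'][5].round(3))
E
python3 st.py
```

```text
14.05 [560.8 204.    4.3] F [-1.9  0.   7.6] M [-0.023  0.454  0.391] op 53.6 yaw 65.03 tau6 -0.286
```

>>> apply_moves([
  [0,0,0,0,0,-1.5,-1],
  [0,0,0,0,0,-1.5,-1],
  [0,0,0,0,0,-1.5,-1],
  [0,0,0,0,0,-1.5,-1],
])

```text
clock: 14.55
eef_pos: [560.8, 204.1, 4.2]
eef_rot: [0.0, 0.267, 0.964, 0.0]
force: [-2.4, 0.6, 5.8]
opening: 54.2
```

```bash
python3 st.py; python3 - <<'E'
from h import *
im=grab('wrist');save(im,'w13')
a=cv2.resize(im['color'][200:350,225:425],None,fx=4,fy=4,interpolation=cv2.INTER_CUBIC)
cv2.imwrite('pics/w13z.png',cv2.convertScaleAbs(a[:,:,::-1],alpha=2))
E
```

```text
14.55 [560.8 204.1   4.2] F [-2.4  0.6  5.8] M [0.087 0.389 0.416] op 54.2 yaw 59.03 tau6 -0.284
```

View pics/w13z.png

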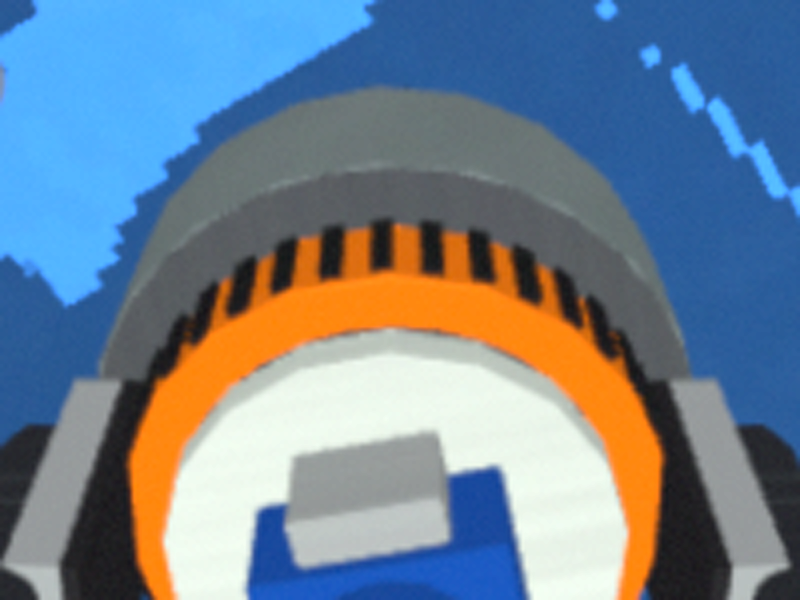

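The ring follows the hand without slip: the ribs stay fixed in the view while the jaw closes in. The free-running moment is about 0.40 N m.

>>> apply_moves([
  [0,0,0,0,0,-1.5,-1],
  [0,0,0,0,0,-1.5,-1],
  [0,0,0,0,0,-1.5,-1],
  [0,0,0,0,0,-1.5,-1],
])

```text
clock: 15.1
eef_pos: [561.0, 204.2, 4.2]
eef_rot: [0.0, 0.317, 0.948, 0.0]
force: [-1.7, 2.2, 6.1]
opening: 53.7
```

```bash
python3 st.py
```

```text
15.1 [561.  204.2   4.2] F [-1.7  2.2  6.1] M [0.234 0.327 0.39 ] op 53.7 yaw 53.03 tau6 -0.282
```

>>> apply_moves([
  [0,0,0,0,0,-1.5,-1],
  [0,0,0,0,0,-1.5,-1],
  [0,0,0,0,0,-1.5,-1],
])

```text
clock: 15.48
eef_pos: [561.0, 204.2, 4.2]
eef_rot: [0.0, 0.354, 0.935, 0.0]
force: [-1.6, 2.9, 6.6]
opening: 54.2
```

```bash
python3 st.py
```

```text
15.475 [561.  204.2   4.2] F [-1.6  2.9  6.6] M [0.322 0.322 0.425] op 54.2 yaw 48.53 tau6 -0.282
```

>>> apply_moves([
  [0,0,0,0,0,-1.5,-1],
  [0,0,0,0,0,-1.5,-1],
  [0,0,0,0,0,-1.5,-1],
])

```text
clock: 15.85
eef_pos: [561.1, 204.3, 4.3]
eef_rot: [0.0, 0.39, 0.921, 0.0]
force: [-1.3, 3.2, 5.2]
opening: 53.4
```

```bash
python3 st.py; python3 - <<'E'
from h import *
im=grab('wrist');save(im,'w14')
a=cv2.resize(im['color'][200:350,225:425],None,fx=4,fy=4,interpolation=cv2.INTER_CUBIC)
cv2.imwrite('pics/w14z.png',cv2.convertScaleAbs(a[:,:,::-1],alpha=2))
E
```

```text
15.85 [561.1 204.3   4.3] F [-1.3  3.2  5.2] M [0.405 0.313 0.393] op 53.4 yaw 44.03 tau6 -0.281
```

View pics/w14z.png

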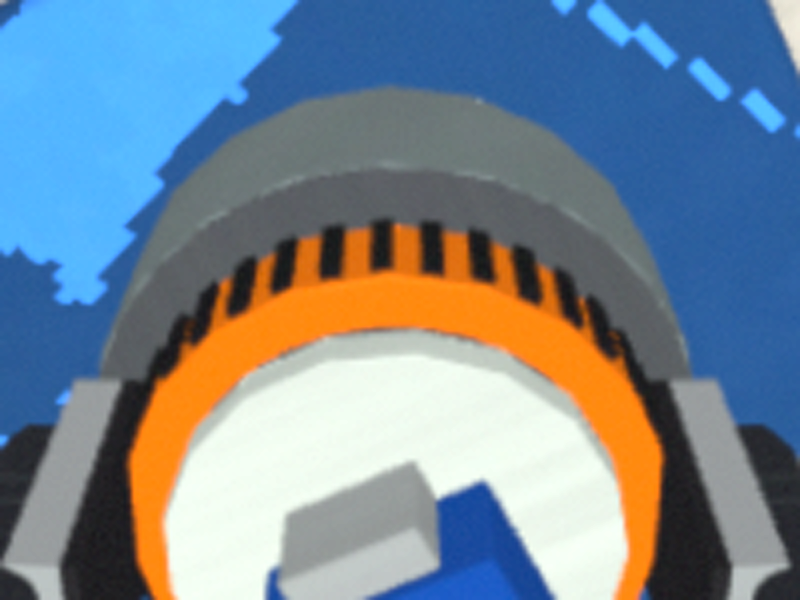

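>>> apply_moves([
  [0,0,0,0,0,-1,-1],
  [0,0,0,0,0,-1,-1],
  [0,0,0,0,0,-1,-1],
])

```text
clock: 16.27
eef_pos: [561.1, 204.3, 4.3]
eef_rot: [0.0, 0.414, 0.91, 0.0]
force: [-1.6, 3.2, 5.1]
opening: 53.6
```

```bash
python3 st.py
```

```text
16.275 [561.1 204.3   4.3] F [-1.6  3.2  5.1] M [0.471 0.227 0.404] op 53.6 yaw 41.05 tau6 -0.052
```

>>> apply_moves([
  [0,0,0,0,0,-1,-1],
  [0,0,0,0,0,-1,-1],
  [0,0,0,0,0,-1,-1],
])

```text
clock: 16.65
eef_pos: [561.1, 204.4, 4.2]
eef_rot: [0.0, 0.438, 0.899, 0.0]
force: [-1.4, 4.0, 4.8]
opening: 53.6
```

```bash
python3 st.py
```

```text
16.65 [561.1 204.4   4.2] F [-1.4  4.   4.8] M [0.525 0.253 0.428] op 53.6 yaw 38.04 tau6 -0.006
```

>>> apply_moves([
  [0,0,0,0,0,-1,-1],
  [0,0,0,0,0,-1,-1],
])

```text
clock: 16.9
eef_pos: [561.2, 204.4, 4.3]
eef_rot: [0.0, 0.454, 0.891, 0.0]
force: [-1.3, 4.2, 5.2]
opening: 53.6
```

```bash
python3 st.py
```

```text
16.9 [561.2 204.4   4.3] F [-1.3  4.2  5.2] M [0.563 0.263 0.503] op 53.6 yaw 36.04 tau6 0.027
```

>>> apply_moves([
  [0,0,0,0,0,-1,-1],
  [0,0,0,0,0,-1,-1],
])

```text
clock: 17.15
eef_pos: [561.2, 204.4, 4.3]
eef_rot: [0.0, 0.469, 0.883, 0.0]
force: [-0.9, 4.8, 4.6]
opening: 53.6
```

```bash
python3 st.py
```

```text
17.15 [561.2 204.4   4.3] F [-0.9  4.8  4.6] M [0.648 0.272 0.551] op 53.6 yaw 34.04 tau6 0.053
```

>>> apply_moves([
  [0,0,0,0,0,-1,-1],
  [0,0,0,0,0,-1,-1],
])

```text
clock: 17.4
eef_pos: [561.3, 204.4, 4.3]
eef_rot: [0.0, 0.484, 0.875, 0.0]
force: [-1.0, 4.5, 4.9]
opening: 53.4
```

```bash
python3 st.py
```

```text
17.4 [561.3 204.4   4.3] F [-1.   4.5  4.9] M [0.66  0.267 0.547] op 53.4 yaw 32.04 tau6 0.075
```

>>> apply_moves([
  [0,0,0,0,0,-1,-1],
])

```text
clock: 17.52
eef_pos: [561.3, 204.4, 4.3]
eef_rot: [0.0, 0.492, 0.871, 0.0]
force: [-1.6, 5.1, 5.3]
opening: 53.7
```

```bash
python3 st.py; python3 - <<'E'
from h import *
im=grab('wrist');save(im,'w15')
a=cv2.resize(im['color'][200:350,225:425],None,fx=4,fy=4,interpolation=cv2.INTER_CUBIC)
cv2.imwrite('pics/w15z.png',cv2.convertScaleAbs(a[:,:,::-1],alpha=2))
E
```

```text
17.525 [561.3 204.4   4.3] F [-1.6  5.1  5.3] M [0.683 0.271 0.572] op 53.7 yaw 31.04 tau6 0.107
```

View pics/w15z.png

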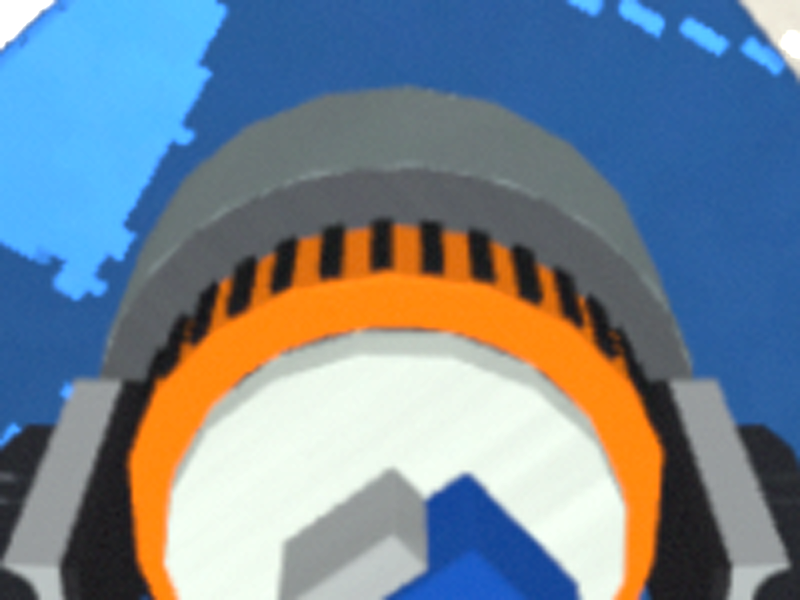

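>>> apply_moves([
  [0,0,0,0,0,-1,-1],
  [0,0,0,0,0,-1,-1],
])

```text
clock: 17.82
eef_pos: [561.3, 204.4, 4.3]
eef_rot: [0.0, 0.507, 0.862, 0.0]
force: [-0.8, 5.3, 5.4]
opening: 53.9
```

```bash
python3 st.py
```

```text
17.825 [561.3 204.4   4.3] F [-0.8  5.3  5.4] M [0.685 0.175 0.595] op 53.9 yaw 29.04 tau6 0.133
```

>>> apply_moves([
  [0,0,0,0,0,-1,-1],
])

```text
clock: 17.95
eef_pos: [561.3, 204.5, 4.3]
eef_rot: [0.0, 0.515, 0.857, 0.001]
force: [-0.4, 4.0, 5.3]
opening: 54.1
```

```bash
python3 st.py
```

```text
17.95 [561.3 204.5   4.3] F [-0.4  4.   5.3] M [0.727 0.158 0.588] op 54.1 yaw 28.04 tau6 0.157
```

>>> apply_moves([
  [0,0,0,0,0,-1,-1],
])

```text
clock: 18.08
eef_pos: [561.3, 204.4, 4.2]
eef_rot: [0.0, 0.522, 0.853, 0.0]
force: [0.1, 6.2, 5.7]
opening: 53.9
```

```bash
python3 st.py
```

```text
18.075 [561.3 204.4   4.2] F [0.1 6.2 5.7] M [0.774 0.178 0.611] op 53.9 yaw 27.04 tau6 0.165
```

>>> apply_moves([
  [0,0,0,0,0,-1,-1],
])

```text
clock: 18.2
eef_pos: [561.3, 204.5, 4.3]
eef_rot: [0.0, 0.53, 0.848, 0.001]
force: [-0.1, 5.0, 5.0]
opening: 53.5
```

```bash
python3 st.py
```

```text
18.2 [561.3 204.5   4.3] F [-0.1  5.   5. ] M [0.843 0.181 0.675] op 53.5 yaw 26.04 tau6 0.189
```

>>> apply_moves([
  [0,0,0,0,0,-0.8,-1],
])

```text
clock: 18.32
eef_pos: [561.3, 204.5, 4.3]
eef_rot: [0.0, 0.536, 0.845, 0.001]
force: [0.1, 5.5, 4.8]
opening: 53.3
```

```bash
python3 st.py;  python3 - <<'E'
from h import *
im=grab('wrist');save(im,'w16')
a=cv2.resize(im['color'][200:350,225:425],None,fx=4,fy=4,interpolation=cv2.INTER_CUBIC)
cv2.imwrite('pics/w16z.png',cv2.convertScaleAbs(a[:,:,::-1],alpha=2))
E
python3 st.py
```

```text
18.325 [561.3 204.5   4.3] F [0.1 5.5 4.8] M [0.783 0.194 0.659] op 53.3 yaw 25.24 tau6 0.347
18.375 [561.4 204.5   4.3] F [0.1 4.6 4.8] M [0.774 0.141 0.534] op 53.5 yaw 25.2 tau6 0.332
```

View pics/w16z.png

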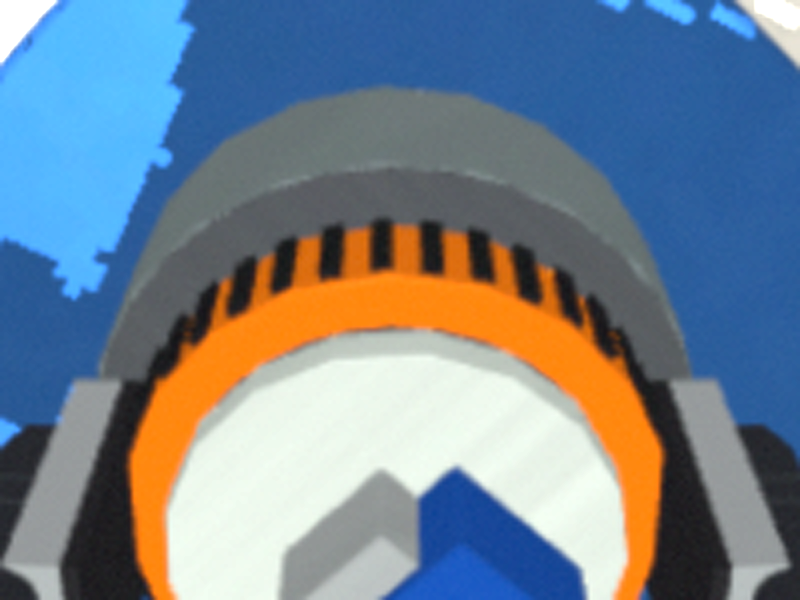

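The moment has risen by about 0.26 N m over the free level, and the fit over all readings gives about 16 N. I'll stop here, let go of the ring and rise straight up.

>>> apply_moves([
  [0,0,0,0,0,0,0.45],
  [0,0,0,0,0,0,0.45],
  [0,0,0,0,0,0,0.5],
  [0,0,0,0,0,0,0.6],
  [0,0,0.01,0,0,0,0.7],
  [0,0,0.02,0,0,0,0.8],
  [0,0,0.03,0,0,0,0.9],
  [0,0,0.03,0,0,0,0.9],
  [0,0,0.03,0,0,0,0.9],
  [0,0,0,0,0,0,0.9],
])

```text
clock: 19.62
eef_pos: [562.3, 204.3, 126.7]
eef_rot: [0.002, 0.535, 0.845, 0.002]
force: [-0.8, 0.6, -0.5]
opening: 81.2
```

```bash
python3 st.py; python3 - <<'E'
from h import *
im=grab('wrist');save(im,'w17')
a=cv2.resize(im['color'][150:300,240:400],None,fx=4,fy=4,interpolation=cv2.INTER_CUBIC)
cv2.imwrite('pics/w17z.png',cv2.convertScaleAbs(a[:,:,::-1],alpha=2))
im=grab('side')
a=cv2.resize(im['color'][225:305,255:345],None,fx=7,fy=7,interpolation=cv2.INTER_CUBIC)
cv2.imwrite('pics/s17.png',cv2.convertScaleAbs(a[:,:,::-1],alpha=1.6))
E
```

```text
19.625 [562.3 204.3 126.7] F [-0.8  0.6 -0.5] M [ 0.037 -0.005  0.008] op 81.2 yaw 25.25 tau6 -0.0
```

View pics/w17z.png

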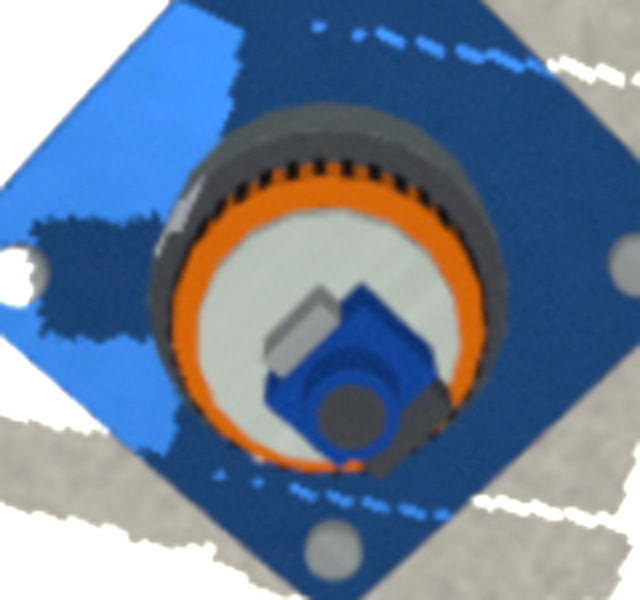

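View pics/s17.png

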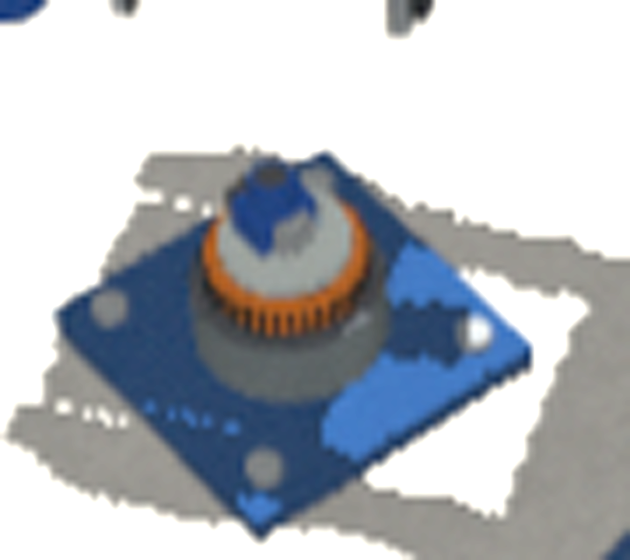

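The sleeve stands upright, flush between the bright and dark jaws, and the gripper is clear. Handing in.

>>> apply_moves([
  [0,0,0.01,0,0,0,0.9],
  [0,0,0,0,0,0,0.9],
  [0,0,0,0,0,0,0.9],
])

```text
clock: 20.1
eef_pos: [560.8, 203.9, 133.6]
eef_rot: [-0.0, 0.535, 0.845, -0.0]
force: [0.5, 1.1, 0.5]
opening: 81.1
```

```bash
python3 -c "
from cell import r
print(r.job_done())"
```

```text
the job is handed in; nothing more can be done
None
```

The blue sleeve stands upright between the jaws of the smaller blue chuck, and the jaws hold it with an estimated 16 N. I handed the job in at about 20 s of the 64 s allowed; no verdict was reported.

**What I did:** I set the sleeve on the silver ring with its flats to the jaws and let go. I then turned only the orange ring about 46° (0.80 rad) clockwise, released it and rose clear.

**Clamping force:** The moment rose from about 0.405 N m running free to 0.66–0.675 N m, which gives 16–17 N. The angle since contact, averaged over all readings, gives about 16.5 N. Single readings scattered by a few newtons, and after the hand stopped the moment dropped to 0.53 N m. The text warns of this, so I did not use it.

**Final pictures:** The last wrist and side views show the sleeve upright and flush between both jaws, with the gripper away from it. The force on the tool was near zero. I did not re-measure the sleeve's final position or angle, and I did not check by picture at the end that the other things on the bench had stayed put.

**What disagreed:**
- **Fingertip height:** The fingertips appeared 33–40 mm above the reported TCP in both the wrist and side views. I worked from the seen tips, and contact with the floor at the expected height confirmed that choice.
- **Chuck position:** The top and wrist cameras differed by about 2.7 mm on the chuck's position, so I used the wrist view.
- **Finger opening:** The opening read about 2 mm low on both grips.
- **Contact with the fixed rings:** I judged clearance from the fixed rings from the pictures and wrist force alone. Gripping the orange ring showed about 6 N vertically, which I put down to the pads swinging as they closed.

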